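# Swing the kit tray to its fence and stack the second layer

### The job

First swing the open-sided tray, with the brown strips lying in it, a quarter turn about the pin that holds its corner, by pushing the opposite corner round until the open side is closed flat against the fence. Then take the separator sheet by its rib and lay it over the strips so that it rests level on both ledges inside the walls, and set all the castle nuts side by side on the sheet as the next layer (either way up or lying will do), each well within its edge and none on another. Leave the strips on the tray's floor and the tray against the fence, and do not disturb the paint jar, plug gauge and rubber sleeve.

Things in the scene. Friction and masses are not known exactly. Their poses are not given: they have to be found in the camera images.
- fixture: Fixed aluminium swivel fixture. Origin: axis of its upright 8 mm pivot pin, at bench level. A bracket arm above the pin (21 mm high) keeps the tray's corner ear on it. Its fence runs along its +x (to the robot's right and back) and faces -y (roughly towards the robot). A bench grinder stands close beside the robot base, at its left.
- fence_mid (a point): Middle of the fence's flat face, half-way up (12.5 mm above the bench), with the fixture's axes; 91 mm along x and 13.5 mm along y from the pin. The fence is 142 mm long (x), 25 mm high, 4 mm thick; its foot and gussets lie behind it, up to 31 mm behind the face.
- tray_mid (a point): Loose grey metal tray, 0.3 to 0.55 kg, sliding on the bench, swivelling on the pin (1.5 mm play). Point: centre of the inside, on the floor (4 mm above the bench). Axes: +x along the long side away from the pin, +y to the open side. Pin at x -87, y +33 mm. Inside: x -65 to 65, y -45 (wall) to +45 mm (open). It starts about a quarter turn clockwise (from above) of the fence.
- tray_corner (a point): Outer corner of the tray opposite the pin, 11.5 mm above the bench, where the closed long wall (outer face looks to the tray's -y) meets the far short wall; same axes as tray_mid, from which it lies at x +69, y -49 mm. Push here, counterclockwise from above (1 to 5 N). The three walls are 4 mm thick, 23 mm high.
- tray_ledge (a point): Middle of the top of the ledge inside the far short wall; same axes as tray_mid, from which it lies at x +58, y 0, z +12 mm. A like ledge is at x -58. Each is 14 mm wide (x) and runs the whole inside width; their tops carry the sheet, 4 mm above the strips on the floor between them. The walls stand 7 mm higher than the ledges.
- sheet_grip (a point): Loose plywood separator sheet, 122 (x) x 82 (y) x 5 mm, 0.1 kg, with an upright wooden grip rib on top in the middle, 12 (x) x 20 (y) x 24 mm. The point is the centre of the rib, 17 mm above the sheet's underside (12 mm above its top face). It lies flat on the bench at the start. A half turn makes no difference. It fits into the tray with its x along the tray's x, 4 mm free all round.
- strip_0_c (a point): Brown bakelite strip, 14 (x) x 64 (y) x 8 (z) mm, 12 g, one of the two that already lie flat on the tray's floor as the first layer, across the tray; the point is its centre, half-way up.
- strip_1_c (a point): Brown bakelite strip, 14 (x) x 64 (y) x 8 (z) mm, 12 g, one of the two that already lie flat on the tray's floor as the first layer, across the tray; the point is its centre, half-way up.
- nut_0_c (a point): Steel castle nut, 25 x 22 mm across and 18 mm high, 32 g, standing on the bench at the start; the point is its centre, half-way up (9 mm above its underside). Four to six such nuts are present, at least 35 mm centre to centre at the start.
- nut_1_c (a point): Steel castle nut, 25 x 22 mm across and 18 mm high, 32 g, standing on the bench at the start; the point is its centre, half-way up (9 mm above its underside). Four to six such nuts are present, at least 35 mm centre to centre at the start.
- nut_2_c (a point): Steel castle nut, 25 x 22 mm across and 18 mm high, 32 g, standing on the bench at the start; the point is its centre, half-way up (9 mm above its underside). Four to six such nuts are present, at least 35 mm centre to centre at the start.
- nut_3_c (a point): Steel castle nut, 25 x 22 mm across and 18 mm high, 32 g, standing on the bench at the start; the point is its centre, half-way up (9 mm above its underside). Four to six such nuts are present, at least 35 mm centre to centre at the start.
- nut_4_c (a point): Steel castle nut, 25 x 22 mm across and 18 mm high, 32 g, standing on the bench at the start; the point is its centre, half-way up (9 mm above its underside). Four to six such nuts are present, at least 35 mm centre to centre at the start.
- nut_5_c (a point): Steel castle nut, 25 x 22 mm across and 18 mm high, 32 g, standing on the bench at the start; the point is its centre, half-way up (9 mm above its underside). Four to six such nuts are present, at least 35 mm centre to centre at the start.
- jar: Paint jar, 56 mm across and 66 mm high, a bystander; origin at the centre of its underside.
- gauge: Plug gauge, 135 mm long (along its y), 16 mm high, a bystander; origin at the centre of its underside.
- sleeve: Black rubber sleeve, 88 mm long (along its y), 18 mm thick, a bystander; origin at the centre of its underside.
Mind the look-alikes: they are no part of the job. Leave any pink look-alike of the part that bears sheet_grip alone.

How it is judged:
By the outcome, as a careful person would: the job done as asked, in the order asked, and still so for the second after the job is handed in, with the robot touching nothing.
Of nut_0, nut_1, nut_2, nut_3, nut_4, nut_5 only 4 to 6 are there at a start; the rules pass over those that are not, and their reading is None.
At some moment in a run one of nut_0, nut_1, nut_2, nut_3, nut_4, nut_5 may be knocked a few centimetres aside while the robot is not near it.
Once in a run the grip may slacken for a moment while it holds something.
It also fails if it takes over 200 s, if anything falls off the work surface, if the arm or the gripper's body presses on something with over 40 N, if the wrist force passes 120 N, or if a joint passes its speed limit or range.

### The arm

A 7-joint arm with a two-finger parallel gripper is mounted at the origin on a cart in front of the work surface, level with it; the furniture and walls round the work are solid. World frame = base frame: x ahead of the robot, y to its left, z up, the work surface at z = 0. Lengths are in mm, angles in rad, forces in N, time in s.
With the tool pointing down it reaches from about 400 to 875 mm from the base axis. Payload 4.4 kg.
Tool frame: the origin (TCP) lies between the finger pads; the fingertips stand 22 mm ahead of it and the grasp point (between the pads) lies 3 mm ahead of it; z points along the fingers, y is the line along which they close (so a half turn about z gives the same grasp; the last joint's range is limited). The gripper opens to 85 mm and grips with 20 to 120 N. Pads are 22 mm wide; open, the fingers measure 114 mm over their backs; the gripper's body (76 mm by 85 mm) begins 54 mm behind the grasp point. The pads swing forward as they close: fully open they stand 13 mm farther back than shut.
Start: joints at [1.273, 0.628, 0.038, 1.517, -0.027, 0.996, -0.02], TCP at [149.351, -632.623, 253.313] pointing down, gripper open.
Joint ranges: [-3.06, 3.06], [-0.37, 2.12], [-1.25, 1.32], [0.18, 2.47], [-1.1, 4.24], [0.23, 1.98], [-2.94, 2.94]. Speed limits (rad/s): [2.57, 2.57, 3.14, 3.14, 3.14, 3.14, 3.14].

### API

Orientations are given as [roll, pitch, yaw] about the fixed x, y, z axes, in that order (R = Rz(yaw) Ry(pitch) Rx(roll)).
In Python, from cell import ctrl gives the robot as it stands.
- The arm moves only by the tool step_arm, never from a script. Its argument "plan" is a list of rows, each an object of numbers: "dx", "dy", "dz": the shift along the tool's x, y, z scaled (see below); "ax", "ay", "az": the turn, a rotation vector about the tool's x, y, z scaled (see below); "gripper": the opening, from 0 (shut) to 1 (fully open). A call has 1 to 20 rows; each row shifts and turns the commanded pose from where the row before left it, along the tool's axes as they then stand; what a row does not reach is not made up. The controller multiplies each number of a shift by 0.3 m and each number of a turn by 90 degrees. A row lasts 1/8 s, in which the tool goes at most 62.5 mm and 10.7 degrees, less where a joint would pass 70% of its speed; a pose out of reach is approached as far as the arm can. A call with a number of a shift or a turn outside -1 to 1 is refused whole. A call with a gripper value outside its range is refused whole. The fingers move at their own pace and stop on an object; the grip force is fixed at half the most. Time passes only in rows, so rows that do not move let the fingers close. It gives the time, the measured TCP pose, the force, the opening and the grip force at its end, in the units of the state.
- ctrl.read_state(): the state, without advancing time (a new reading comes with each control period).
- ctrl.get_image(name): name is "scene" or "top"; returns a dict with "color" (400x640x3 uint8, red, green, blue), "range_z" (400x640 float32, mm along the optical axis (not along the pixel's ray), 0 where there is no reading), "fx", "fy", "cx", "cy" (pixels), "k1" (the pictures are not rectified: a ray, as slopes to the right and down, at radius r is drawn at 1 + k1 r^2 times it, then the intrinsics apply), "T" (4x4, takes a point from camera to world coordinates). Camera axes: x right, y down, z forward; pixel columns grow to the right and rows downward; lengths in mm; the calibration is good to about 2 mm. A picture is of the moment at which its call begins.
- ctrl.finish_job(): hands the job in; it is judged then, once.
The state is a dict: "clock": time; "qpos": joint angles; "qd": joint speeds; "tau": joint torques, N m; "eef_pos": TCP position; "tool_rot": TCP orientation; "force": force on the tool from outside, world axes, zero at the start; "torque": the same for the moment, N m; "width": finger opening in mm; "gripper_force": force on a finger pad.
Only numpy, scipy, OpenCV 4.12 (cv2) and the standard library are available. Lean on these libraries where they do the work, as an engineer would, in place of code of your own. Each camera call takes 0.05 s, during which the arm holds its last target. There are 200 camera calls.

## Working session

There is one attempt and no reset: what is moved stays moved. The work goes in short steps, Python scripts to look and compute and a tool call to move; the robot and the scene stay as the last step left them, time stands still between calls to the robot, and variables do not carry over. Pictures are saved under pics/ and viewed, at most 14 in all, crops included, and the job is handed in when it is done.

Besides the shell and the picture viewer there is one more tool, called after "Call:" as a command line: name --argument value ..., lists and objects as JSON in quotes. step_arm: Moves the arm, as the interface text tells. Shifts and turns lie within -1 to 1; 1 stands for 0.3 m of shift or 90 degrees of turn. Its arguments: {"type":"object","properties":{"plan":{"type":"array"}},"required":["plan"]}

```bash
ls; mkdir -p pics; cat > h.py <<'E'
import numpy as np, cv2
from cell import ctrl
def grab(n):
    return ctrl.get_image(n)
def save(im,f,crop=None,scale=1):
    c=im["color"]
    if crop: c=c[crop[1]:crop[3],crop[0]:crop[2]]
    c=cv2.resize(c,None,fx=scale,fy=scale,interpolation=cv2.INTER_CUBIC)
    cv2.imwrite("pics/"+f,c[:,:,::-1])
def slopes(im,u,v):
    xd=(np.asarray(u,float)-im["cx"])/im["fx"]; yd=(np.asarray(v,float)-im["cy"])/im["fy"]
    x,y=xd,yd
    for _ in range(10):
        f=1+im["k1"]*(x*x+y*y); x,y=xd/f,yd/f
    return x,y
def cloud(im):
    v,u=np.mgrid[0:400,0:640]; x,y=slopes(im,u,v); z=im["range_z"].astype(float)
    P=np.stack([x*z,y*z,z,np.ones_like(z)],-1)@im["T"].T
    P=P[...,:3]; P[z==0]=np.nan
    return P
def at_z(im,u,v,h):
    x,y=slopes(im,u,v); d=np.stack([x,y,np.ones_like(x)],-1)@im["T"][:3,:3].T; o=im["T"][:3,3]
    return o+d*((h-o[2])/d[...,2])[...,None]
def proj(im,p):
    q=np.linalg.inv(im["T"])@np.append(p,1); x,y=q[:2]/q[2]; f=1+im["k1"]*(x*x+y*y)
    return im["fx"]*x*f+im["cx"],im["fy"]*y*f+im["cy"]
E
python3 - <<'E'
from h import *
s=ctrl.read_state(); print({k:np.round(v,3) for k,v in s.items()})
for n in("top","scene"):
    im=grab(n); save(im,n+"0.png",scale=1.25); np.save(n+"0.npy",im,allow_pickle=True)
    print(n,im["fx"],im["cx"],im["cy"],im["k1"],im["T"].round(3).tolist())
E
```

```text
pics
{'clock': np.float64(0.0), 'qpos': array([ 1.273,  0.629,  0.038,  1.518, -0.027,  0.996, -0.02 ]), 'qd': array([-0.   ,  0.001, -0.002,  0.   ,  0.   , -0.   ,  0.002]), 'tau': array([ 1.0000e-03, -5.6340e+01,  1.2260e+00, -1.9345e+01,  1.1000e-02,
        1.0000e-02,  0.0000e+00]), 'eef_pos': array([ 149.214, -632.032,  252.371]), 'tool_rot': array([-3.14 ,  0.   ,  0.232]), 'force': array([-0.169, -0.108, -0.517]), 'torque': array([-0.003,  0.017,  0.02 ]), 'gripper_force': np.float64(0.0), 'width': np.float64(85.315)}
top 443.32416209239966 324.2620682276764 207.79004365942504 -0.10127309721749085 [[-0.011, -0.997, 0.071, 463.973], [-1.0, 0.011, -0.001, -339.243], [0.0, -0.071, -0.997, 997.585], [0.0, 0.0, 0.0, 1.0]]
scene 428.35544204987207 316.75331637123776 204.41617673734223 -0.009224286645152223 [[-0.706, -0.376, 0.601, 31.694], [-0.708, 0.352, -0.612, 168.165], [0.019, -0.857, -0.514, 490.674], [0.0, 0.0, 0.0, 1.0]]
```

View pics/top0.png

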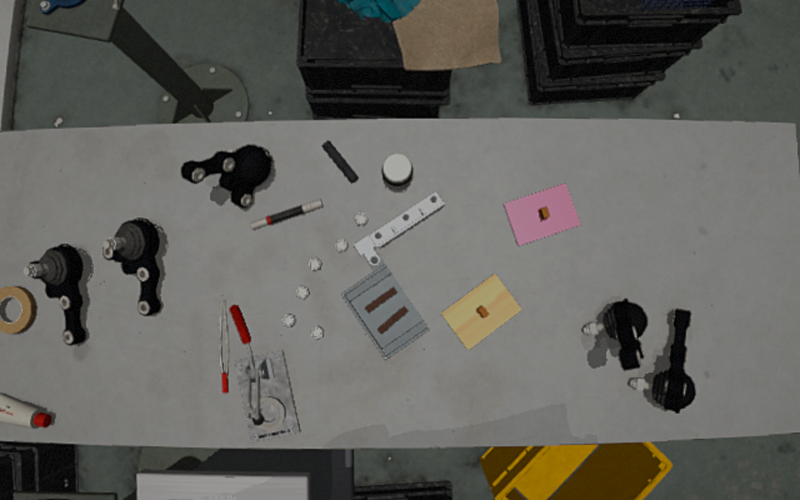

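View pics/scene0.png

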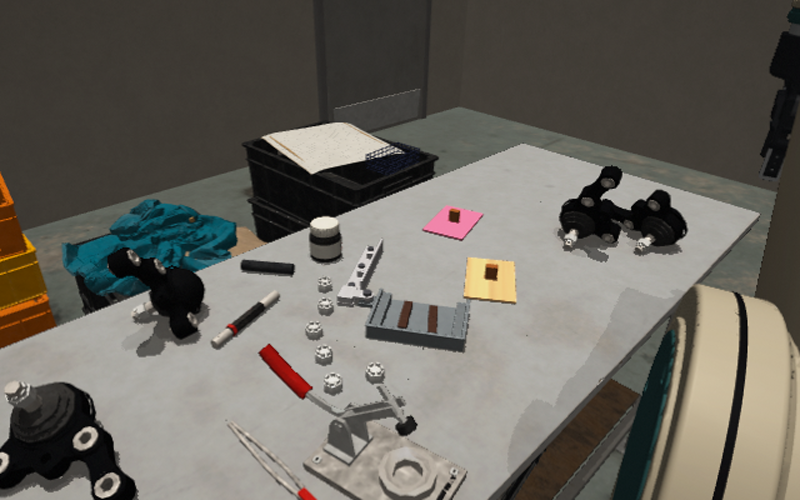

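Top view (800-px scale): fixture pin (373,258), fence to (440,198), tray (385,312), yellow sheet (482,311), pink look-alike (543,214), six nuts on the left: (361,219), (341,244), (315,264), (303,292), (289,320), (317,332). Jar at (397,170), gauge (287,214) and sleeve (340,161). The yellow sheet is the one meant, because the pink one is named as the look-alike. Next I enlarge and measure.

```bash
python3 - <<'E'
from h import *
im=np.load("top0.npy",allow_pickle=True).item()
save(im,"crop1.png",(215,120,425,300),3.3)
c=cv2.cvtColor(im["color"],cv2.COLOR_RGB2HSV); P=cloud(im)
print("bench z",np.nanmedian(P[250:260,440:500,2]))
def blob(mask,h,name,amin=20):
    n,l,s,ce=cv2.connectedComponentsWithStats(mask.astype(np.uint8))
    for i in range(1,n):
        if s[i,4]<amin: continue
        v,u=np.nonzero(l==i); w=at_z(im,u,v,h)[:,:2].astype(np.float32)
        r=cv2.minAreaRect(w); print(name,ce[i].round(1),s[i,4],"c",np.round(r[0],1),"sz",np.round(r[1],1),"ang",round(r[2],1),"z",np.nanmedian(P[v,u,2]).round(1))
H,S,V=c[...,0],c[...,1],c[...,2]
roi=np.zeros((400,640),bool); roi[105:300,215:480]=1
print("HSV sheet",c[255,372],"tray",c[225,305],"strip",c[240,304],"nut",c[233,242],"bench",c[270,450])
blob(roi&(H>15)&(H<32)&(S>60)&(V>120),5,"sheet",100)
blob(roi&(P[...,2]>20)&(P[...,2]<34),29,"rib/fence",5)
blob(roi&(H<15)&(S>60)&(V<140),8+4,"brown")
blob(roi&(P[...,2]>8)&(P[...,2]<90),18,"high",15)
E
```

```text
bench z -0.5381166286572352
HSV sheet [ 25  88 168] tray [ 90  13 122] strip [  7 114  67] nut [ 24   8 165] bench [ 38   8 131]
sheet [384.7 248.8] 1936 c [ 441.8 -474.5] sz [ 82.3 122. ] ang 35.7 z 3.7
rib/fence [215.9 124.4] 7 c [723.1 -99.6] sz [7.1 4.5] ang 0.9 z 22.1
rib/fence [313.6 147.5] 17 c [ 668.  -317.8] sz [33.9  6.2] ang 65.8 z 26.7
rib/fence [326.5 145.2] 10 c [ 672.8 -346.8] sz [ 1.6 20.5] ang 44.9 z 26.0
rib/fence [329.4 178.8] 118 c [ 597.4 -353.1] sz [  4.3 140.4] ang 33.3 z 23.3
rib/fence [435.6 170.1] 54 c [ 614.4 -588.6] sz [19.8 12.9] ang 16.7 z 26.6
rib/fence [298.9 206.6] 7 c [ 536.7 -285. ] sz [8.8 2.2] ang 89.4 z 21.5
rib/fence [299.3 209.3] 6 c [ 530.1 -286. ] sz [6.6 2.2] ang 89.4 z 20.2
rib/fence [305.7 213.7] 9 c [ 521.3 -299.4] sz [4.3 9.7] ang 33.2 z 22.3
rib/fence [300.2 256.4] 267 c [ 443.2 -303. ] sz [139.1  93.2] ang 33.8 z 21.9
rib/fence [386.5 248.8] 53 c [ 442.  -475.2] sz [19.9 12.2] ang 32.9 z 27.0
rib/fence [476.1 262.2] 41 c [ 408.9 -671.9] sz [15.8 15.4] ang 88.5 z 22.4
brown [434.8 169.9] 36 c [ 617.5 -590.6] sz [19.5 16. ] ang 16.7 z 26
[... 879 characters left out ...]
.7] 81 c [ 529.8 -178.7] sz [20.2 20. ] ang 89.4 z 12.7
high [305.5 250.8] 905 c [ 443.9 -302.7] sz [142.2  95.2] ang 33.7 z 16.0
high [241.5 233.4] 82 c [ 479.  -156.4] sz [20.1 20. ] ang 90.0 z 12.5
high [304.6 239.2] 164 c [ 465.  -296.2] sz [13.1 63. ] ang 34.9 z 11.4
high [314.  255.4] 165 c [ 429.6 -316.9] sz [13.  62.7] ang 39.7 z 11.4
high [386.2 248.7] 60 c [ 441.8 -475.8] sz [21.6 13.3] ang 36.1 z 26.8
high [230.3 256. ] 84 c [ 429.7 -131.1] sz [23.3 20.8] ang 75.8 z 12.9
high [473.4 262.7] 99 c [ 408.4 -670. ] sz [27.5 20. ] ang 88.9 z 19.0
high [253.1 265.9] 82 c [ 407.1 -181.9] sz [21.  22.2] ang 71.2 z 12.9
high [221.2 290.8] 220 c [ 354.7 -112.7] sz [31.2 39.6] ang 89.9 z 11.1
```

View pics/crop1.png

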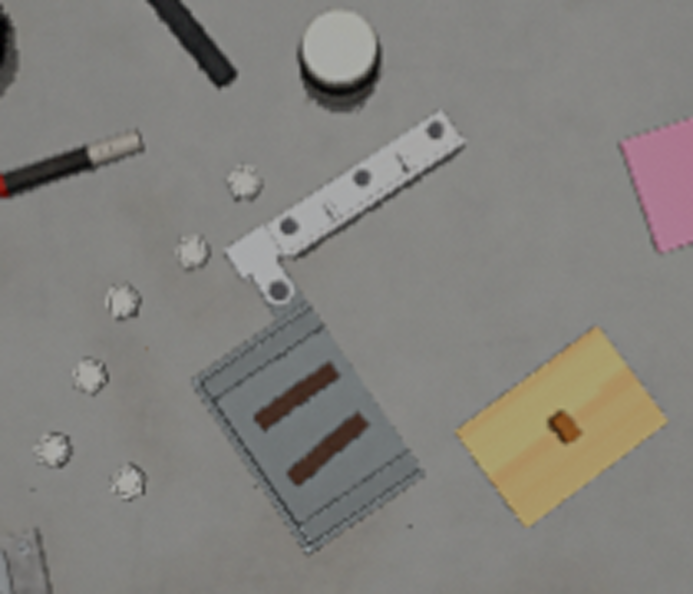

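Crop: the yellow sheet's rib is at (564,427), the tray spans (195,380) to (420,470), and the pin is at (279,291). The pink sheet is at the right edge. The yellow sheet's near corner is about 150 mm from the pin, inside the tray corner's 176 mm sweep. So I first move the sheet about 70 mm clear by its rib, then swing the tray.

```bash
cat > mv.py <<'E'
import sys, numpy as np
from cell import ctrl
# args: x y z yawdeg -> rows to turn, then shift, in tool units (from the measured pose)
x,y,z,yaw=map(float,sys.argv[1:5]); s=ctrl.read_state(); p=s["eef_pos"]; y0=np.degrees(s["tool_rot"][2])
d=(yaw-y0+180)%360-180; a=np.radians(yaw); w=np.array([x,y,z])-p
t=np.array([w[0]*np.cos(a)+w[1]*np.sin(a), w[0]*np.sin(a)-w[1]*np.cos(a), -w[2]])/300
n=max(1,int(np.ceil(np.linalg.norm(t)/.18)))
print("pose",p.round(1),"yaw",round(y0,1),"rot",s["tool_rot"].round(3),"w",round(float(s["width"]),1),"F",s["force"].round(1),"q7",s["qpos"][6].round(2),"t",s["clock"])
print("az total",round(-d/90,3),"shift total",t.round(4),"rows",n,"each",(t/n).round(4))
E
python3 mv.py 441.8 -475 100 35.7; python3 mv.py 441.8 -475 31 35.7
```

```text
pose [ 149.3 -632.1  252.5] yaw 13.3 rot [-3.14   0.     0.232] w 85.4 F [-0.4  0.6  0.2] q7 -0.02 t 0.1
az total -0.249 shift total [1.0975 0.1437 0.5083] rows 7 each [0.1568 0.0205 0.0726]
pose [ 149.3 -632.1  252.5] yaw 13.3 rot [-3.14   0.     0.232] w 85.4 F [-0.4  0.6  0.2] q7 -0.02 t 0.1
az total -0.249 shift total [1.0975 0.1437 0.7383] rows 8 each [0.1372 0.018  0.0923]
```

Call:
step_arm --plan '[{"az": -0.083, "gripper": 0.6}, {"az": -0.083, "gripper": 0.6}, {"az": -0.083, "gripper": 0.6}, {"dx": 0.157, "dy": 0.0205, "dz": 0.0726, "gripper": 0.6}, {"dx": 0.157, "dy": 0.0205, "dz": 0.0726, "gripper": 0.6}, {"dx": 0.157, "dy": 0.0205, "dz": 0.0726, "gripper": 0.6}, {"dx": 0.157, "dy": 0.0205, "dz": 0.0726, "gripper": 0.6}, {"dx": 0.157, "dy": 0.0205, "dz": 0.0726, "gripper": 0.6}, {"dx": 0.157, "dy": 0.0205, "dz": 0.0726, "gripper": 0.6}, {"dx": 0.157, "dy": 0.0205, "dz": 0.0726, "gripper": 0.6}, {"gripper": 0.6}, {"gripper": 0.6}]'

```text
invalid input
```

```bash
python3 mv.py 441.8 -475 32 35.7
```

```text
pose [ 149.3 -632.1  252.5] yaw 13.3 rot [-3.14   0.     0.232] w 85.4 F [-0.4  0.6  0.2] q7 -0.02 t 0.1
az total -0.249 shift total [1.0975 0.1437 0.7349] rows 8 each [0.1372 0.018  0.0919]
```

Call:
step_arm --plan '[{"dx": 0, "dy": 0, "dz": 0, "ax": 0, "ay": 0, "az": -0.083, "gripper": 0.6}, {"dx": 0, "dy": 0, "dz": 0, "ax": 0, "ay": 0, "az": -0.083, "gripper": 0.6}, {"dx": 0, "dy": 0, "dz": 0, "ax": 0, "ay": 0, "az": -0.083, "gripper": 0.6}]'

```text
clock: 0.48
eef_pos: [149.3, -632.3, 252.8]
tool_rot: [-3.141, -0.0, 0.627]
force: [-0.4, -0.3, -0.0]
width: 50.9
gripper_force: 0.0
```

```bash
python3 mv.py 441.8 -475 100 35.7
```

```text
pose [ 149.3 -632.3  252.8] yaw 35.9 rot [-3.141 -0.     0.627] w 50.9 F [-0.4 -0.3 -0. ] q7 0.31 t 0.475
az total 0.003 shift total [1.0979 0.1432 0.5093] rows 7 each [0.1568 0.0205 0.0728]
```

Call:
step_arm --plan '[{"dx": 0.157, "dy": 0.0205, "dz": 0.0728, "ax": 0, "ay": 0, "az": 0, "gripper": 0.5}, {"dx": 0.157, "dy": 0.0205, "dz": 0.0728, "ax": 0, "ay": 0, "az": 0, "gripper": 0.5}, {"dx": 0.157, "dy": 0.0205, "dz": 0.0728, "ax": 0, "ay": 0, "az": 0, "gripper": 0.5}, {"dx": 0.157, "dy": 0.0205, "dz": 0.0728, "ax": 0, "ay": 0, "az": 0, "gripper": 0.5}, {"dx": 0.157, "dy": 0.0205, "dz": 0.0728, "ax": 0, "ay": 0, "az": 0, "gripper": 0.5}, {"dx": 0.157, "dy": 0.0205, "dz": 0.0728, "ax": 0, "ay": 0, "az": 0, "gripper": 0.5}, {"dx": 0.157, "dy": 0.0205, "dz": 0.0728, "ax": 0, "ay": 0, "az": 0, "gripper": 0.5}, {"dx": 0, "dy": 0, "dz": 0, "ax": 0, "ay": 0, "az": 0, "gripper": 0.5}, {"dx": 0, "dy": 0, "dz": 0, "ax": 0, "ay": 0, "az": 0, "gripper": 0.5}]'

```text
clock: 1.6
eef_pos: [441.6, -475.4, 100.0]
tool_rot: [-3.141, 0.001, 0.623]
force: [0.5, -0.2, 0.3]
width: 43.0
gripper_force: 0.0
```

```bash
python3 mv.py 441.8 -475 32 35.7
```

```text
pose [ 441.6 -475.4  100. ] yaw 35.7 rot [-3.141e+00  1.000e-03  6.230e-01] w 43.0 F [ 0.5 -0.2  0.3] q7 -0.2 t 1.6
az total 0.0 shift total [ 0.0014 -0.0006  0.2266] rows 2 each [ 0.0007 -0.0003  0.1133]
```

Call:
step_arm --plan '[{"dx": 0, "dy": 0, "dz": 0.12, "ax": 0, "ay": 0, "az": 0, "gripper": 0.5}, {"dx": 0, "dy": 0, "dz": 0.107, "ax": 0, "ay": 0, "az": 0, "gripper": 0.5}, {"dx": 0, "dy": 0, "dz": 0, "ax": 0, "ay": 0, "az": 0, "gripper": 0.5}, {"dx": 0, "dy": 0, "dz": 0, "ax": 0, "ay": 0, "az": 0, "gripper": 0}, {"dx": 0, "dy": 0, "dz": 0, "ax": 0, "ay": 0, "az": 0, "gripper": 0}, {"dx": 0, "dy": 0, "dz": 0, "ax": 0, "ay": 0, "az": 0, "gripper": 0}, {"dx": 0, "dy": 0, "dz": 0, "ax": 0, "ay": 0, "az": 0, "gripper": 0}, {"dx": 0, "dy": 0, "dz": 0, "ax": 0, "ay": 0, "az": 0, "gripper": 0}]'

```text
clock: 2.6
eef_pos: [442.8, -476.6, 34.4]
tool_rot: [3.138, 0.0, 0.623]
force: [-1.0, -0.7, 6.6]
width: 10.5
gripper_force: 62.1
```

```bash
python3 mv.py 430 -545 32 35.7
```

```text
pose [ 442.8 -476.6   34.4] yaw 35.7 rot [3.138 0.    0.623] w 10.5 F [-1.  -0.7  6.6] q7 -0.21 t 2.6
az total -0.0 shift total [-0.1675  0.1603  0.008 ] rows 2 each [-0.0838  0.0802  0.004 ]
```

Call:
step_arm --plan '[{"dx": 0, "dy": 0, "dz": -0.08, "ax": 0, "ay": 0, "az": 0, "gripper": 0}, {"dx": -0.056, "dy": 0.0535, "dz": 0, "ax": 0, "ay": 0, "az": 0, "gripper": 0}, {"dx": -0.056, "dy": 0.0535, "dz": 0, "ax": 0, "ay": 0, "az": 0, "gripper": 0}, {"dx": -0.056, "dy": 0.0535, "dz": 0, "ax": 0, "ay": 0, "az": 0, "gripper": 0}, {"dx": 0, "dy": 0, "dz": 0, "ax": 0, "ay": 0, "az": 0, "gripper": 0}]'

```text
clock: 3.22
eef_pos: [428.0, -546.1, 56.8]
tool_rot: [3.14, 0.001, 0.62]
force: [0.1, -0.0, -0.4]
width: 10.1
gripper_force: 61.1
```

```bash
python3 mv.py 430 -545 34 35.7
```

```text
pose [ 428.  -546.1   56.8] yaw 35.5 rot [3.14e+00 1.00e-03 6.20e-01] w 10.1 F [ 0.1 -0.  -0.4] q7 -0.13 t 3.225
az total -0.002 shift total [0.0077 0.0009 0.076 ] rows 1 each [0.0077 0.0009 0.076 ]
```

Call:
step_arm --plan '[{"dx": 0, "dy": 0, "dz": 0.04, "ax": 0, "ay": 0, "az": 0, "gripper": 0}, {"dx": 0, "dy": 0, "dz": 0.033, "ax": 0, "ay": 0, "az": 0, "gripper": 0}, {"dx": 0, "dy": 0, "dz": 0, "ax": 0, "ay": 0, "az": 0, "gripper": 0}, {"dx": 0, "dy": 0, "dz": 0, "ax": 0, "ay": 0, "az": 0, "gripper": 0.5}, {"dx": 0, "dy": 0, "dz": 0, "ax": 0, "ay": 0, "az": 0, "gripper": 0.5}, {"dx": 0, "dy": 0, "dz": 0, "ax": 0, "ay": 0, "az": 0, "gripper": 0.5}, {"dx": 0, "dy": 0, "dz": -0.15, "ax": 0, "ay": 0, "az": 0, "gripper": 0.5}, {"dx": 0, "dy": 0, "dz": -0.15, "ax": 0, "ay": 0, "az": 0, "gripper": 0.3}, {"dx": 0, "dy": 0, "dz": 0, "ax": 0, "ay": 0, "az": 0, "gripper": 0.3}]'

```text
clock: 4.35
eef_pos: [431.3, -546.2, 128.9]
tool_rot: [3.133, -0.001, 0.623]
force: [-0.5, -0.8, -0.2]
width: 26.1
gripper_force: 0.0
```

```bash
python3 - <<'E'
import numpy as np
pin=np.array([534.7,-284.7]); R=lambda t:np.array([[np.cos(t),-np.sin(t)],[np.sin(t),np.cos(t)]])
for th in (213.8,303.3):
    t=np.radians(th)
    for gap in (40,15,12,0): print(th,gap,(pin+R(t)@[87+55,-33-49-gap]).round(1))
E
python3 mv.py 430 -545 140 33.8
```

```text
213.8 40 [ 348.8 -262.3]
213.8 15 [ 362.7 -283.1]
213.8 12 [ 364.4 -285.6]
213.8 0 [ 371.1 -295.6]
303.3 40 [ 510.7 -470.4]
303.3 15 [ 531.6 -456.6]
303.3 12 [ 534.1 -455. ]
303.3 0 [ 544.1 -448.4]
pose [ 431.3 -546.2  128.9] yaw 35.7 rot [ 3.133e+00 -1.000e-03  6.230e-01] w 26.1 F [-0.5 -0.8 -0.2] q7 -0.12 t 4.35
az total 0.021 shift total [-0.0014 -0.0057 -0.0369] rows 1 each [-0.0014 -0.0057 -0.0369]
```

```bash
python3 mv.py 348.8 -262.3 120 33.8
```

```text
pose [ 431.3 -546.2  128.9] yaw 35.7 rot [ 3.133e+00 -1.000e-03  6.230e-01] w 26.1 F [-0.5 -0.8 -0.2] q7 -0.12 t 4.35
az total 0.021 shift total [ 0.2979 -0.9394  0.0297] rows 6 each [ 0.0497 -0.1566  0.005 ]
```

Call:
step_arm --plan '[{"dx": 0, "dy": 0, "dz": 0, "ax": 0, "ay": 0, "az": 0.021, "gripper": 0}, {"dx": 0, "dy": 0, "dz": 0, "ax": 0, "ay": 0, "az": 0, "gripper": 0}]'

```text
clock: 4.6
eef_pos: [428.8, -542.9, 122.9]
tool_rot: [-3.139, 0.0, 0.589]
force: [0.1, -1.1, 0.3]
width: -0.1
gripper_force: 0.0
```

Call:
step_arm --plan '[{"dx": 0.0498, "dy": -0.1543, "dz": 0, "ax": 0, "ay": 0, "az": 0, "gripper": 0}, {"dx": 0.0498, "dy": -0.1543, "dz": 0, "ax": 0, "ay": 0, "az": 0, "gripper": 0}, {"dx": 0.0498, "dy": -0.1543, "dz": 0, "ax": 0, "ay": 0, "az": 0, "gripper": 0}, {"dx": 0.0498, "dy": -0.1543, "dz": 0, "ax": 0, "ay": 0, "az": 0, "gripper": 0}, {"dx": 0.0498, "dy": -0.1543, "dz": 0, "ax": 0, "ay": 0, "az": 0, "gripper": 0}, {"dx": 0.0498, "dy": -0.1543, "dz": 0, "ax": 0, "ay": 0, "az": 0, "gripper": 0}, {"dx": 0, "dy": 0, "dz": 0, "ax": 0, "ay": 0, "az": 0, "gripper": 0}, {"dx": 0, "dy": 0, "dz": 0, "ax": 0, "ay": 0, "az": 0, "gripper": 0}]'

```text
clock: 5.6
eef_pos: [349.8, -263.6, 124.2]
tool_rot: [3.141, 0.0, 0.59]
force: [0.1, -0.4, -0.1]
width: 0.0
gripper_force: 0.0
```

```bash
python3 mv.py 348.8 -262.3 38 33.8; python3 mv.py 359.9 -278.9 38 33.8; python3 - <<'E'
from h import *
im=grab("top"); save(im,"top1.png",(200,110,480,320),2.8)
E
```

```text
pose [ 349.8 -263.6  124.2] yaw 33.8 rot [3.141 0.    0.59 ] w 0.0 F [ 0.1 -0.4 -0.1] q7 -0.41 t 5.6
az total 0.0 shift total [-0.0005 -0.0055  0.2872] rows 2 each [-0.0002 -0.0028  0.1436]
pose [ 349.8 -263.6  124.2] yaw 33.8 rot [3.141 0.    0.59 ] w 0.0 F [ 0.1 -0.4 -0.1] q7 -0.41 t 5.6
az total 0.0 shift total [-0.0005  0.0611  0.2872] rows 2 each [-0.0003  0.0305  0.1436]
```

View pics/top1.png

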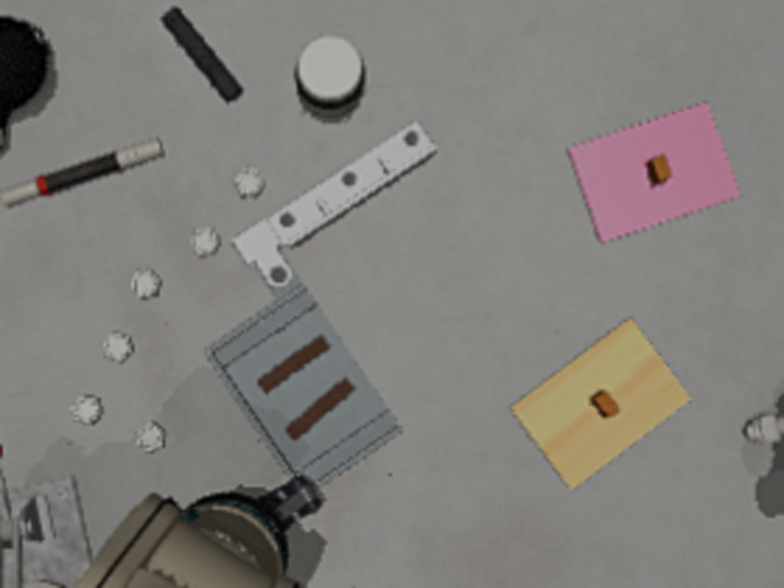

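View: the sheet has been set clear (rib at (603,403) in the crop), and the shut gripper is just outside the tray corner at (300,490). Now I lower and push.

Call:
step_arm --plan '[{"dx": 0, "dy": -0.005, "dz": 0.143, "ax": 0, "ay": 0, "az": 0, "gripper": 0}, {"dx": 0, "dy": 0, "dz": 0.143, "ax": 0, "ay": 0, "az": 0, "gripper": 0}, {"dx": 0, "dy": 0, "dz": 0, "ax": 0, "ay": 0, "az": 0, "gripper": 0}, {"dx": 0, "dy": 0.03, "dz": 0, "ax": 0, "ay": 0, "az": 0, "gripper": 0}, {"dx": 0, "dy": 0.02, "dz": 0, "ax": 0, "ay": 0, "az": 0, "gripper": 0}, {"dx": 0, "dy": 0.015, "dz": 0, "ax": 0, "ay": 0, "az": 0, "gripper": 0}, {"dx": 0, "dy": 0.015, "dz": 0, "ax": 0, "ay": 0, "az": 0, "gripper": 0}, {"dx": 0, "dy": 0, "dz": 0, "ax": 0, "ay": 0, "az": 0, "gripper": 0}]'

```text
clock: 6.65
eef_pos: [355.1, -282.6, 66.2]
tool_rot: [-3.13, 0.02, 0.591]
force: [-0.4, -0.3, -0.1]
width: -0.1
gripper_force: 0.0
```

Call:
step_arm --plan '[{"dx": -0.0162, "dy": 0.0252, "dz": 0, "ax": 0, "ay": 0, "az": -0.0333, "gripper": 0}, {"dx": -0.0162, "dy": 0.0252, "dz": 0, "ax": 0, "ay": 0, "az": -0.0333, "gripper": 0}, {"dx": -0.0162, "dy": 0.0252, "dz": 0, "ax": 0, "ay": 0, "az": -0.0333, "gripper": 0}]'

```text
clock: 7.02
eef_pos: [356.4, -309.1, 66.0]
tool_rot: [-3.125, 0.018, 0.75]
force: [0.6, -0.8, -0.4]
width: -0.1
gripper_force: 0.0
```

```bash
cat > tr.py <<'E'
from h import *
im=grab("top"); P=cloud(im); v,u=np.mgrid[0:400,0:640]
c=cv2.cvtColor(im["color"],cv2.COLOR_RGB2HSV)
m=(c[...,0]<15)&(c[...,1]>60)&(c[...,2]<140)&(P[...,2]>8)&(P[...,2]<16); m[:105]=0;m[300:]=0
n,l,s,ce=cv2.connectedComponentsWithStats(m.astype(np.uint8))
for i in range(1,n):
    if s[i,4]>40:
        b,a=np.nonzero(l==i); r=cv2.minAreaRect(at_z(im,a,b,12)[:,:2].astype(np.float32)); print("strip",np.round(r[0],1),np.round(r[1],1),round(r[2],1))
S=ctrl.read_state(); t=S["eef_pos"]; pin=np.array([534.7,-284.7]); d=t[:2]-pin
print("tcp",t.round(1),"yaw",np.degrees(S["tool_rot"][2]).round(1),"r",np.hypot(*d).round(1),"F",S["force"].round(1),"t",S["clock"],"tool angle rel.start",(np.degrees(np.arctan2(d[1],d[0])-np.arctan2(-96.5,142))%360).round(1))
E
python3 tr.py
```

```text
strip [ 464.4 -295.4] [11.1 60.3] 34.9
strip [ 428.3 -315.8] [11.1 60.2] 40.2
tcp [ 356.7 -310.7   66.1] yaw 43.0 r 179.9 F [ 0.8 -1.4  0.4] t 7.075 tool angle rel.start 222.5
```

```bash
python3 -c "
from cell import ctrl
s=ctrl.read_state();print(s['qpos'].round(3),s['tau'].round(1),s['eef_pos'].round(1),s['tool_rot'].round(3),s['force'].round(1))"
```

```text
[ 0.755  0.716 -0.161  2.128  0.365  0.343 -0.535] [ -1.6 -48.2  -2.5  -5.2  -0.1   0.3   0. ] [ 356.7 -310.7   66.1] [-3.127  0.018  0.75 ] [ 0.8 -1.4  0.4]
```

```bash
cat > mv.py <<'E'
import sys, numpy as np
from scipy.spatial.transform import Rotation as R
from cell import ctrl
# args: x y z yawdeg [tiltdeg about tool x] -> turn (in place) first, then shift along the turned tool axes
a=list(map(float,sys.argv[1:])); tilt=a[4] if len(a)>4 else 0
s=ctrl.read_state(); p=s["eef_pos"]; R0=R.from_euler("xyz",s["tool_rot"])
R1=R.from_euler("xyz",[np.pi,0,np.radians(a[3])])*R.from_euler("x",tilt,degrees=True)
w=(R0.inv()*R1).as_rotvec(degrees=True)/90; t=R1.inv().apply(np.array(a[:3])-p)/300
n=max(1,int(np.ceil(np.linalg.norm(t)/.18))); m=max(1,int(np.ceil(np.linalg.norm(w)/.11)))
print("pose",p.round(1),"rot",s["tool_rot"].round(3),"w",round(float(s["width"]),1),"F",s["force"].round(1),"q6,7",s["qpos"][5:].round(2),"t",s["clock"])
print("turn",w.round(4),"rows",m,"each",(w/m).round(4),"| shift",t.round(4),"rows",n,"each",(t/n).round(4))
E
python3 mv.py 353.3 -269 110 33.8 15
```

```text
pose [ 356.7 -310.7   66.1] rot [-3.127  0.018  0.75 ] w -0.0 F [ 0.8 -1.4  0.4] q6,7 [ 0.34 -0.54] t 7.075
turn [0.158  0.0257 0.0996] rows 2 each [0.079  0.0129 0.0498] | shift [ 0.0678 -0.1555 -0.11  ] rows 2 each [ 0.0339 -0.0778 -0.055 ]
```

Call:
step_arm --plan '[{"dx": 0, "dy": 0, "dz": -0.1, "ax": 0, "ay": 0, "az": 0, "gripper": 0}, {"dx": 0, "dy": 0, "dz": -0.05, "ax": 0, "ay": 0, "az": 0, "gripper": 0}, {"dx": 0, "dy": 0, "dz": 0, "ax": 0, "ay": 0, "az": 0, "gripper": 0}, {"dx": 0, "dy": 0, "dz": 0, "ax": 0, "ay": 0, "az": 0, "gripper": 0}]'

```text
clock: 7.58
eef_pos: [357.3, -308.8, 110.6]
tool_rot: [-3.125, 0.018, 0.748]
force: [-0.2, -0.2, -0.6]
width: -0.3
gripper_force: 0.0
```

```bash
python3 mv.py 353.3 -269 110 33.8 15
```

```text
pose [ 357.3 -308.8  110.6] rot [-3.125  0.018  0.748] w -0.3 F [-0.2 -0.2 -0.6] q6,7 [ 0.45 -0.51] t 7.575
turn [0.1568 0.0256 0.0982] rows 2 each [0.0784 0.0128 0.0491] | shift [ 0.0626 -0.1131  0.0322] rows 1 each [ 0.0626 -0.1131  0.0322]
```

Call:
step_arm --plan '[{"dx": 0, "dy": 0, "dz": 0, "ax": 0.0784, "ay": 0.0128, "az": 0.049, "gripper": 0}, {"dx": 0, "dy": 0, "dz": 0, "ax": 0.0784, "ay": 0.0128, "az": 0.049, "gripper": 0}, {"dx": 0.0313, "dy": -0.0565, "dz": 0.0161, "ax": 0, "ay": 0, "az": 0, "gripper": 0}, {"dx": 0.0313, "dy": -0.0565, "dz": 0.0161, "ax": 0, "ay": 0, "az": 0, "gripper": 0}, {"dx": 0, "dy": 0, "dz": 0, "ax": 0, "ay": 0, "az": 0, "gripper": 0}]'

```text
clock: 8.2
eef_pos: [353.0, -267.7, 109.7]
tool_rot: [-2.878, 0.0, 0.593]
force: [-0.1, -0.2, -0.0]
width: -0.1
gripper_force: 0.0
```

```bash
python3 mv.py 353.3 -269 32 33.8 15
```

```text
pose [ 353.  -267.7  109.7] rot [-2.878  0.     0.593] w -0.1 F [-0.1 -0.2 -0. ] q6,7 [ 0.73 -0.52] t 8.2
turn [-0.0014  0.0005  0.0017] rows 1 each [-0.0014  0.0005  0.0017] | shift [-0.0016  0.0709  0.2492] rows 2 each [-0.0008  0.0355  0.1246]
```

Call:
step_arm --plan '[{"dx": 0, "dy": 0.0355, "dz": 0.1246, "ax": 0, "ay": 0, "az": 0, "gripper": 0}, {"dx": 0, "dy": 0.0355, "dz": 0.1246, "ax": 0, "ay": 0, "az": 0, "gripper": 0}, {"dx": 0, "dy": 0, "dz": 0, "ax": 0, "ay": 0, "az": 0, "gripper": 0}, {"dx": 0, "dy": 0, "dz": 0, "ax": 0, "ay": 0, "az": 0, "gripper": 0}]'

```text
clock: 8.7
eef_pos: [354.7, -271.0, 33.3]
tool_rot: [-2.881, -0.0, 0.59]
force: [-0.3, -0.2, 0.5]
width: -0.0
gripper_force: 0.0
```

Call:
step_arm --plan '[{"dx": 0, "dy": 0.0193, "dz": -0.0052, "ax": 0, "ay": 0, "az": 0, "gripper": 0}, {"dx": 0, "dy": 0.0193, "dz": -0.0052, "ax": 0, "ay": 0, "az": 0, "gripper": 0}, {"dx": 0, "dy": 0.0193, "dz": -0.0052, "ax": 0, "ay": 0, "az": 0, "gripper": 0}, {"dx": 0, "dy": 0, "dz": 0, "ax": 0, "ay": 0, "az": 0, "gripper": 0}]'

```text
clock: 9.2
eef_pos: [364.8, -286.0, 32.9]
tool_rot: [-2.881, -0.001, 0.59]
force: [0.0, 0.9, -0.4]
width: -0.2
gripper_force: 0.0
```

```bash
python3 tr.py
```

```text
strip [ 464.8 -295.5] [11.  60.8] 35.2
tcp [ 364.6 -285.7   32.9] yaw 33.8 r 170.1 F [-0.1  0.5 -0.5] t 9.25 tool angle rel.start 214.5
```

Call:
step_arm --plan '[{"dx": -0.0159, "dy": 0.0243, "dz": -0.0065, "ax": 0, "ay": -0.0086, "az": -0.0322, "gripper": 0}, {"dx": -0.0159, "dy": 0.0243, "dz": -0.0065, "ax": 0, "ay": -0.0086, "az": -0.0322, "gripper": 0}, {"dx": -0.0159, "dy": 0.0243, "dz": -0.0065, "ax": 0, "ay": -0.0086, "az": -0.0322, "gripper": 0}, {"dx": -0.0159, "dy": 0.0243, "dz": -0.0065, "ax": 0, "ay": -0.0086, "az": -0.0322, "gripper": 0}, {"dx": -0.0159, "dy": 0.0243, "dz": -0.0065, "ax": 0, "ay": -0.0086, "az": -0.0322, "gripper": 0}, {"dx": -0.0159, "dy": 0.0243, "dz": -0.0065, "ax": 0, "ay": -0.0086, "az": -0.0322, "gripper": 0}, {"dx": -0.0159, "dy": 0.0243, "dz": -0.0065, "ax": 0, "ay": -0.0086, "az": -0.0322, "gripper": 0}, {"dx": -0.0159, "dy": 0.0243, "dz": -0.0065, "ax": 0, "ay": -0.0086, "az": -0.0322, "gripper": 0}]'

```text
clock: 10.25
eef_pos: [379.3, -355.4, 32.7]
tool_rot: [-2.88, -0.0, 1.012]
force: [-1.9, 2.0, 1.8]
width: -0.3
gripper_force: 1.7
```

```bash
python3 tr.py
```

```text
strip [ 473.9 -321.8] [10.9 61.6] 58.8
strip [ 450.  -354.5] [ 9.7 60.5] 64.9
tcp [ 380.  -356.5   32.7] yaw 58.1 r 170.5 F [-1.6  0.7  2.3] t 10.3 tool angle rel.start 239.1
```

Call:
step_arm --plan '[{"dx": -0.0159, "dy": 0.0243, "dz": -0.0065, "ax": 0, "ay": -0.0086, "az": -0.0322, "gripper": 0}, {"dx": -0.0159, "dy": 0.0243, "dz": -0.0065, "ax": 0, "ay": -0.0086, "az": -0.0322, "gripper": 0}, {"dx": -0.0159, "dy": 0.0243, "dz": -0.0065, "ax": 0, "ay": -0.0086, "az": -0.0322, "gripper": 0}, {"dx": -0.0159, "dy": 0.0243, "dz": -0.0065, "ax": 0, "ay": -0.0086, "az": -0.0322, "gripper": 0}, {"dx": -0.0159, "dy": 0.0243, "dz": -0.0065, "ax": 0, "ay": -0.0086, "az": -0.0322, "gripper": 0}, {"dx": -0.0159, "dy": 0.0243, "dz": -0.0065, "ax": 0, "ay": -0.0086, "az": -0.0322, "gripper": 0}, {"dx": -0.0159, "dy": 0.0243, "dz": -0.0065, "ax": 0, "ay": -0.0086, "az": -0.0322, "gripper": 0}, {"dx": -0.0159, "dy": 0.0243, "dz": -0.0065, "ax": 0, "ay": -0.0086, "az": -0.0322, "gripper": 0}, {"dx": -0.0159, "dy": 0.0243, "dz": -0.0065, "ax": 0, "ay": -0.0086, "az": -0.0322, "gripper": 0}, {"dx": -0.0159, "dy": 0.0243, "dz": -0.0065, "ax": 0, "ay": -0.0086, "az": -0.0322, "gripper": 0}, {"dx": -0.0159, "dy": 0.0243, "dz": -0.0065, "ax": 0, "ay": -0.0086, "az": -0.0322, "gripper": 0}, {"dx": -0.0159, "dy": 0.0243, "dz": -0.0065, "ax": 0, "ay": -0.0086, "az": -0.0322, "gripper": 0}]'

```text
clock: 11.8
eef_pos: [449.1, -434.4, 32.8]
tool_rot: [-2.879, 0.001, 1.639]
force: [-3.0, 0.9, 1.7]
width: -0.1
gripper_force: 1.7
```

```bash
python3 tr.py
```

```text
strip [ 506.3 -351.1] [60.7 10.7] 4.5
strip [ 506.  -392.2] [61.1 11. ] 8.6
tcp [ 450.5 -434.8   32.8] yaw 94.0 r 172.1 F [-1.4 -1.2  0.7] t 11.85 tool angle rel.start 274.9
```

Call:
step_arm --plan '[{"dx": -0.0159, "dy": 0.0243, "dz": -0.0065, "ax": 0, "ay": -0.0086, "az": -0.0322, "gripper": 0}, {"dx": -0.0159, "dy": 0.0243, "dz": -0.0065, "ax": 0, "ay": -0.0086, "az": -0.0322, "gripper": 0}, {"dx": -0.0159, "dy": 0.0243, "dz": -0.0065, "ax": 0, "ay": -0.0086, "az": -0.0322, "gripper": 0}, {"dx": -0.0159, "dy": 0.0243, "dz": -0.0065, "ax": 0, "ay": -0.0086, "az": -0.0322, "gripper": 0}, {"dx": -0.0159, "dy": 0.0243, "dz": -0.0065, "ax": 0, "ay": -0.0086, "az": -0.0322, "gripper": 0}, {"dx": -0.0159, "dy": 0.0243, "dz": -0.0065, "ax": 0, "ay": -0.0086, "az": -0.0322, "gripper": 0}, {"dx": -0.0159, "dy": 0.0243, "dz": -0.0065, "ax": 0, "ay": -0.0086, "az": -0.0322, "gripper": 0}, {"dx": -0.0159, "dy": 0.0243, "dz": -0.0065, "ax": 0, "ay": -0.0086, "az": -0.0322, "gripper": 0}, {"dx": -0.008, "dy": 0.0121, "dz": -0.0033, "ax": 0, "ay": -0.0043, "az": -0.0161, "gripper": 0}, {"dx": 0, "dy": 0, "dz": 0, "ax": 0, "ay": 0, "az": 0, "gripper": 0}]'

```text
clock: 13.1
eef_pos: [522.1, -456.3, 32.9]
tool_rot: [-2.881, 0.002, 2.082]
force: [-1.0, -1.8, -0.5]
width: 0.3
gripper_force: 0.6
```

```bash
python3 tr.py
```

```text
strip [ 539.1 -355.4] [59.  11.1] 28.3
tcp [ 522.  -456.1   32.9] yaw 119.3 r 171.9 F [-0.8 -2.5  0.5] t 13.15 tool angle rel.start 300.0
```

Call:
step_arm --plan '[{"dx": -0.0053, "dy": 0.0081, "dz": -0.0022, "ax": 0, "ay": -0.0029, "az": -0.0107, "gripper": 0}, {"dx": -0.0053, "dy": 0.0081, "dz": -0.0022, "ax": 0, "ay": -0.0029, "az": -0.0107, "gripper": 0}, {"dx": -0.0053, "dy": 0.0081, "dz": -0.0022, "ax": 0, "ay": -0.0029, "az": -0.0107, "gripper": 0}, {"dx": -0.0053, "dy": 0.0081, "dz": -0.0022, "ax": 0, "ay": -0.0029, "az": -0.0107, "gripper": 0}, {"dx": -0.0053, "dy": 0.0081, "dz": -0.0022, "ax": 0, "ay": -0.0029, "az": -0.0107, "gripper": 0}]'

```text
clock: 13.78
eef_pos: [536.8, -455.5, 32.9]
tool_rot: [-2.881, 0.0, 2.171]
force: [-2.1, -1.4, 0.6]
width: -0.0
gripper_force: 1.5
```

Call:
step_arm --plan '[{"dx": 0, "dy": 0.0081, "dz": -0.0022, "ax": 0, "ay": 0, "az": 0, "gripper": 0}, {"dx": 0, "dy": 0, "dz": 0, "ax": 0, "ay": 0, "az": 0, "gripper": 0}]'

```text
clock: 14.02
eef_pos: [537.9, -455.3, 32.9]
tool_rot: [-2.879, 0.001, 2.169]
force: [-3.7, -3.7, 0.6]
width: 0.1
gripper_force: 2.4
```

```bash
python3 tr.py
```

```text
strip [ 551.3 -348.6] [42.7 10.4] 34.8
tcp [ 537.9 -455.3   33. ] yaw 124.3 r 170.6 F [-3.5 -3.5  0.8] t 14.075 tool angle rel.start 305.3
```

Call:
step_arm --plan '[{"dx": 0, "dy": 0.006, "dz": -0.0016, "ax": 0, "ay": 0, "az": 0, "gripper": 0}, {"dx": 0, "dy": 0, "dz": 0, "ax": 0, "ay": 0, "az": 0, "gripper": 0}]'

```text
clock: 14.32
eef_pos: [538.0, -455.2, 33.0]
tool_rot: [-2.876, 0.0, 2.168]
force: [-5.7, -4.0, 0.9]
width: -0.1
gripper_force: 3.7
```

Call:
step_arm --plan '[{"dx": 0, "dy": -0.06, "dz": 0.016, "ax": 0, "ay": 0, "az": 0, "gripper": 0}, {"dx": 0, "dy": -0.06, "dz": 0.01, "ax": 0, "ay": 0, "az": 0, "gripper": 0}, {"dx": 0, "dy": 0, "dz": -0.18, "ax": 0, "ay": 0, "az": 0, "gripper": 0}, {"dx": 0, "dy": 0, "dz": -0.18, "ax": 0, "ay": 0, "az": 0, "gripper": 0}, {"dx": 0, "dy": -0.1, "dz": 0, "ax": 0, "ay": 0, "az": 0, "gripper": 0.3}, {"dx": 0, "dy": -0.1, "dz": 0, "ax": 0, "ay": 0, "az": 0, "gripper": 0.3}, {"dx": 0, "dy": -0.1, "dz": 0, "ax": 0, "ay": 0, "az": 0, "gripper": 0.3}, {"dx": 0, "dy": 0, "dz": 0, "ax": 0, "ay": 0, "az": 0, "gripper": 0.3}]'

```text
clock: 15.32
eef_pos: [457.8, -510.1, 163.1]
tool_rot: [-2.879, 0.002, 2.165]
force: [0.5, 0.7, 0.1]
width: 25.5
gripper_force: 0.0
```

```bash
cat > meas.py <<'E'
import sys
from h import *
im=grab("top"); P=cloud(im); Z=P[...,2]
c=cv2.cvtColor(im["color"],cv2.COLOR_RGB2HSV); H,S,V=c[...,0],c[...,1],c[...,2]
roi=np.zeros((400,640),bool); roi[105:300,215:480]=1
if len(sys.argv)>1: save(im,sys.argv[1],(200,110,480,320),2.8)
def blob(mask,h,name,amin,amax=9999):
    n,l,s,ce=cv2.connectedComponentsWithStats((mask&roi).astype(np.uint8))
    for i in range(1,n):
        if amin<=s[i,4]<=amax:
            v,u=np.nonzero(l==i); w=at_z(im,u,v,h)[:,:2].astype(np.float32); r=cv2.minAreaRect(w)
            print(name,ce[i].round(),s[i,4],"c",np.round(r[0],1),"mean",w.mean(0).round(1),"sz",np.round(r[1],1),"ang",round(r[2],1),"z",np.nanmedian(Z[v,u]).round(1))
blob((H>15)&(H<32)&(S>60)&(V>120),5 if len(sys.argv)<3 else float(sys.argv[2]),"sheet",100)
blob((H<15)&(S>60)&(V<140)&(Z<16),12,"strip",60)
blob((Z>19)&(Z<34),23,"z20-34",25)
blob((Z>8)&(Z<17)&(S<40),13,"nut?",50,110)
E
python3 mv.py 430 -545 100 123; python3 meas.py top2.png
```

```text
pose [ 457.8 -510.1  163.1] rot [-2.879e+00  2.000e-03  2.165e+00] w 25.5 F [0.5 0.7 0.1] q6,7 [1.15 0.79] t 15.325
turn [-0.1669  0.0027  0.0111] rows 2 each [-0.0835  0.0014  0.0055] | shift [-0.0471 -0.1411  0.2105] rows 2 each [-0.0236 -0.0705  0.1052]
strip [346. 194.] 133 c [ 565.2 -389.6] mean [ 565.2 -389.6] sz [60.7 11.1] ang 40.0 z 11.1
strip [330. 204.] 131 c [ 543.8 -354.1] mean [ 543.9 -354.1] sz [61.3 10.8] ang 35.1 z 11.5
z20-34 [336. 177.] 165 c [ 590.  -356.8] mean [ 602.1 -368.2] sz [ 43.1 139.5] ang 24.1 z 23.0
z20-34 [343. 211.] 269 c [ 552.4 -376.2] mean [ 526.4 -382.1] sz [ 94.4 139.7] ang 34.0 z 21.9
z20-34 [476. 263.] 45 c [ 408.6 -674. ] mean [ 408.5 -674.6] sz [15.9 19.9] ang 88.5 z 22.4
nut? [289. 174.] 69 c [ 610.1 -262.1] mean [ 610.3 -261.5] sz [22.5 20.4] ang 89.3 z 12.1
nut? [251. 211.] 70 c [ 530.1 -177.9] mean [ 529.8 -177.6] sz [20.3 20.1] ang 89.4 z 12.2
nut? [242. 234.] 66 c [ 479.  -155.5] mean [ 478.8 -155.8] sz [20.2 20.1] ang 90.0 z 12.8
nut? [230. 256.] 77 c [ 429.5 -129.8] mean [ 429.4 -130.1] sz [22.9 21. ] ang 75.8 z 12.7
nut? [253. 266.] 69 c [ 406.8 -181.1] mean [ 406.8 -181.6] sz [21.9 21.7] ang 63.0 z 12.6
```

View pics/top2.png

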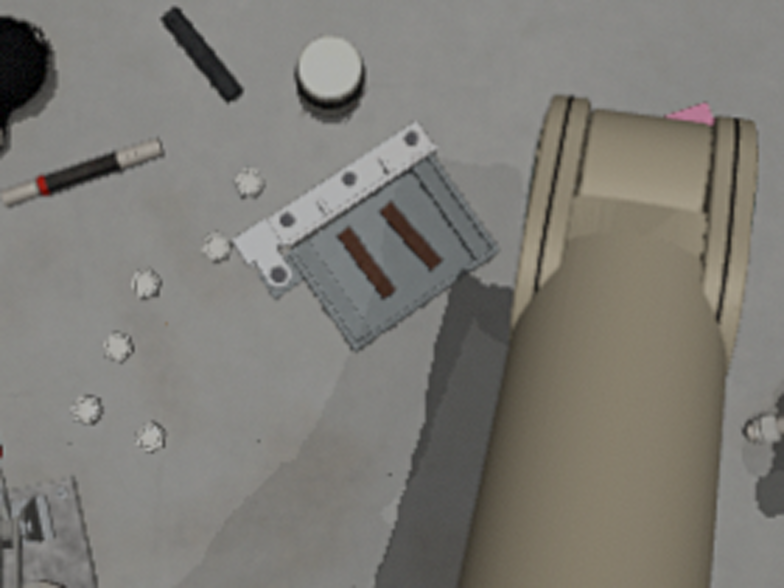

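The tray is flat against the fence: its long edge runs parallel to the fence and the push force reached 7 N without movement. Both strips lie on its floor. The nut beside the fixture was knocked to (218,247). Now I take the sheet.

```bash
python3 mv.py 428.5 -545 110 35.5
```

```text
pose [ 459.8 -508.2  162.6] rot [-2.882e+00  1.000e-03  2.167e+00] w 25.8 F [-0.2 -0.1 -0.3] q6,7 [1.15 0.79] t 15.375
turn [-0.1304  0.1286  0.979 ] rows 10 each [-0.013   0.0129  0.0979] | shift [-0.1563  0.0393  0.1755] rows 2 each [-0.0781  0.0197  0.0877]
```

Call:
step_arm --plan '[{"dx": 0, "dy": 0, "dz": 0, "ax": -0.013, "ay": 0.0129, "az": 0.0979, "gripper": 0.4}, {"dx": 0, "dy": 0, "dz": 0, "ax": -0.013, "ay": 0.0129, "az": 0.0979, "gripper": 0.4}, {"dx": 0, "dy": 0, "dz": 0, "ax": -0.013, "ay": 0.0129, "az": 0.0979, "gripper": 0.4}, {"dx": 0, "dy": 0, "dz": 0, "ax": -0.013, "ay": 0.0129, "az": 0.0979, "gripper": 0.4}, {"dx": 0, "dy": 0, "dz": 0, "ax": -0.013, "ay": 0.0129, "az": 0.0979, "gripper": 0.4}, {"dx": 0, "dy": 0, "dz": 0, "ax": -0.013, "ay": 0.0129, "az": 0.0979, "gripper": 0.4}, {"dx": 0, "dy": 0, "dz": 0, "ax": -0.013, "ay": 0.0129, "az": 0.0979, "gripper": 0.4}, {"dx": 0, "dy": 0, "dz": 0, "ax": -0.013, "ay": 0.0129, "az": 0.0979, "gripper": 0.4}, {"dx": 0, "dy": 0, "dz": 0, "ax": -0.013, "ay": 0.0129, "az": 0.0979, "gripper": 0.4}, {"dx": 0, "dy": 0, "dz": 0, "ax": -0.013, "ay": 0.0129, "az": 0.0979, "gripper": 0.4}, {"dx": -0.0781, "dy": 0.0197, "dz": 0.0877, "ax": 0, "ay": 0, "az": 0, "gripper": 0.4}, {"dx": -0.0781, "dy": 0.0197, "dz": 0.0877, "ax": 0, "ay": 0, "az": 0, "gripper": 0.4}, {"dx": 0, "dy": 0, "dz": 0, "ax": 0, "ay": 0, "az": 0, "gripper": 0.4}]'

```text
clock: 17.0
eef_pos: [427.5, -543.5, 106.9]
tool_rot: [-3.135, 0.002, 0.62]
force: [0.8, -0.2, 0.3]
width: 34.2
gripper_force: 0.0
```

```bash
python3 meas.py top3.png | grep sheet; python3 mv.py 428.5 -545 36 35.5
```

```text
sheet [408. 245.] 811 c [ 446.9 -528.5] mean [ 450.2 -528.3] sz [ 41.  122.2] ang 35.1 z 3.6
pose [ 430.  -542.8  108.7] rot [-3.138e+00 -1.000e-03  6.220e-01] w 34.2 F [ 1.2 -0.5  0.8] q6,7 [ 0.83 -0.31] t 17.05
turn [-0.0024 -0.0004  0.0014] rows 1 each [-0.0024 -0.0004  0.0014] | shift [-0.0084  0.0029  0.2422] rows 2 each [-0.0042  0.0015  0.1211]
```

```bash
python3 mv.py 430 -541 36 35.1
```

```text
pose [ 430.  -542.8  108.7] rot [-3.138e+00 -1.000e-03  6.220e-01] w 34.2 F [ 1.2 -0.5  0.8] q6,7 [ 0.83 -0.31] t 17.05
turn [-0.0024 -0.0004  0.0058] rows 1 each [-0.0024 -0.0004  0.0058] | shift [ 0.0034 -0.005   0.2422] rows 2 each [ 0.0017 -0.0025  0.1211]
```

Call:
step_arm --plan '[{"dx": 0.0034, "dy": -0.004, "dz": 0.1, "ax": 0, "ay": 0, "az": 0.006, "gripper": 0.4}, {"dx": 0, "dy": 0, "dz": 0.1, "ax": 0, "ay": 0, "az": 0, "gripper": 0.4}, {"dx": 0, "dy": 0, "dz": 0.03, "ax": 0, "ay": 0, "az": 0, "gripper": 0.4}, {"dx": 0, "dy": 0, "dz": 0, "ax": 0, "ay": 0, "az": 0, "gripper": 0.4}, {"dx": 0, "dy": 0, "dz": 0, "ax": 0, "ay": 0, "az": 0, "gripper": 0.4}]'

```text
clock: 17.68
eef_pos: [431.0, -542.8, 42.3]
tool_rot: [3.141, -0.0, 0.613]
force: [-0.5, -0.4, 0.5]
width: 33.8
gripper_force: 0.0
```

```bash
python3 mv.py 430 -541 36 35.1
```

```text
pose [ 431.  -542.8   42.3] rot [ 3.141 -0.     0.613] w 33.8 F [-0.5 -0.4  0.5] q6,7 [ 0.71 -0.34] t 17.675
turn [ 0.0006 -0.0001  0.0002] rows 1 each [ 0.0006 -0.0001  0.0002] | shift [ 0.0006 -0.0069  0.021 ] rows 1 each [ 0.0006 -0.0069  0.021 ]
```

Call:
step_arm --plan '[{"dx": 0, "dy": -0.006, "dz": 0.021, "ax": 0, "ay": 0, "az": 0, "gripper": 0.4}, {"dx": 0, "dy": 0, "dz": 0, "ax": 0, "ay": 0, "az": 0, "gripper": 0}, {"dx": 0, "dy": 0, "dz": 0, "ax": 0, "ay": 0, "az": 0, "gripper": 0}, {"dx": 0, "dy": 0, "dz": 0, "ax": 0, "ay": 0, "az": 0, "gripper": 0}, {"dx": 0, "dy": 0, "dz": 0, "ax": 0, "ay": 0, "az": 0, "gripper": 0}, {"dx": 0, "dy": 0, "dz": 0, "ax": 0, "ay": 0, "az": 0, "gripper": 0}]'

```text
clock: 18.42
eef_pos: [428.7, -540.9, 34.5]
tool_rot: [-3.14, 0.001, 0.613]
force: [-0.4, 1.4, 3.3]
width: 10.6
gripper_force: 61.3
```

Call:
step_arm --plan '[{"dx": 0, "dy": 0, "dz": -0.1, "ax": 0, "ay": 0, "az": 0, "gripper": 0}, {"dx": 0, "dy": 0, "dz": -0.1, "ax": 0, "ay": 0, "az": 0, "gripper": 0}, {"dx": 0, "dy": 0, "dz": 0, "ax": 0, "ay": 0, "az": 0, "gripper": 0}, {"dx": 0, "dy": 0, "dz": 0, "ax": 0, "ay": 0, "az": 0, "gripper": 0}]'

```text
clock: 18.92
eef_pos: [428.1, -540.4, 93.3]
tool_rot: [-3.138, 0.001, 0.613]
force: [-0.1, 0.9, -1.5]
width: 10.2
gripper_force: 60.9
```

```bash
python3 mv.py 554.5 -375.3 96 33.5
```

```text
pose [ 428.1 -540.4   93.3] rot [-3.138e+00  1.000e-03  6.130e-01] w 10.2 F [-0.1  0.9 -1.5] q6,7 [ 0.8  -0.33] t 18.925
turn [-0.0021  0.0006  0.0177] rows 1 each [-0.0021  0.0006  0.0177] | shift [ 0.655  -0.2264 -0.009 ] rows 4 each [ 0.1638 -0.0566 -0.0023]
```

Call:
step_arm --plan '[{"dx": 0, "dy": 0, "dz": 0, "ax": 0, "ay": 0, "az": 0.0177, "gripper": 0}, {"dx": 0.1092, "dy": -0.0377, "dz": 0, "ax": 0, "ay": 0, "az": 0, "gripper": 0}, {"dx": 0.1092, "dy": -0.0377, "dz": 0, "ax": 0, "ay": 0, "az": 0, "gripper": 0}, {"dx": 0.1092, "dy": -0.0377, "dz": 0, "ax": 0, "ay": 0, "az": 0, "gripper": 0}, {"dx": 0.1092, "dy": -0.0377, "dz": 0, "ax": 0, "ay": 0, "az": 0, "gripper": 0}, {"dx": 0.1092, "dy": -0.0377, "dz": 0, "ax": 0, "ay": 0, "az": 0, "gripper": 0}, {"dx": 0.1092, "dy": -0.0377, "dz": 0, "ax": 0, "ay": 0, "az": 0, "gripper": 0}, {"dx": 0, "dy": 0, "dz": 0, "ax": 0, "ay": 0, "az": 0, "gripper": 0}, {"dx": 0, "dy": 0, "dz": 0, "ax": 0, "ay": 0, "az": 0, "gripper": 0}]'

```text
clock: 20.05
eef_pos: [554.3, -376.2, 93.4]
tool_rot: [-3.139, 0.002, 0.584]
force: [-0.8, -0.7, -1.8]
width: 10.5
gripper_force: 60.8
```

```bash
python3 mv.py 554.5 -375.3 52 33.5; python3 meas.py top3.png 64 | egrep "sheet|z20"; python3 - <<'E'
from h import *
im=grab("scene"); save(im,"sc1.png",(230,180,440,330),3)
c=cv2.cvtColor(im["color"],cv2.COLOR_RGB2HSV);P=cloud(im)
m=(c[...,0]>15)&(c[...,0]<32)&(c[...,1]>60)&(c[...,2]>100); m[:150]=0
n,l,s,ce=cv2.connectedComponentsWithStats(m.astype(np.uint8)); i=1+s[1:,4].argmax(); Q=P[l==i]; Q=Q[~np.isnan(Q[:,0])]
A=np.c_[Q[:,:2]-[554.5,-375.3],np.ones(len(Q))]; k,*_=np.linalg.lstsq(A,Q[:,2],rcond=None); print(s[i],k)
r=cv2.minAreaRect(Q[:,:2].astype(np.float32)); print(r)
E
```

```text
pose [ 554.3 -376.2   93.4] rot [-3.139e+00  2.000e-03  5.840e-01] w 10.5 F [-0.8 -0.7 -1.8] q6,7 [ 0.75 -0.64] t 20.05
turn [-0.0017  0.0015 -0.0003] rows 1 each [-0.0017  0.0015 -0.0003] | shift [ 0.0024 -0.0022  0.138 ] rows 1 each [ 0.0024 -0.0022  0.138 ]
z20-34 [436. 170.] 54 c [ 615.3 -589.8] mean [ 615.6 -589.9] sz [19.8 13.7] ang 16.7 z 27.3
z20-34 [475. 263.] 48 c [ 407.5 -672.8] mean [ 408.1 -673.9] sz [18.2 17.7] ang 88.9 z 21.9
[ 294  179   51   34 1093] [-3.31818974e-02  1.31267965e-02  6.34780794e+01]
((597.4364013671875, -417.00421142578125), (105.0516128540039, 249.2711181640625), 36.61182403564453)
```

View pics/sc1.png

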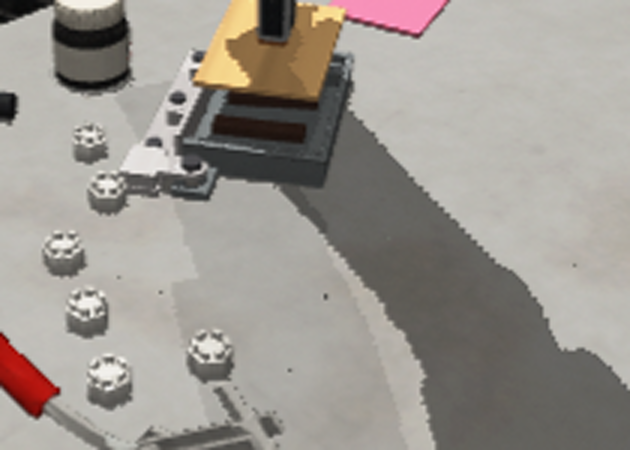

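The sheet hangs level over the tray: its edges run from (195,80) to (345,10), and the strips are visible beneath. I measure it more closely.

```bash
cat > sh.py <<'E'
from h import *
im=grab("scene"); c=cv2.cvtColor(im["color"],cv2.COLOR_RGB2HSV);P=cloud(im)
m=(c[...,0]>13)&(c[...,0]<32)&(c[...,1]>55)&(c[...,2]>60); m[:150]=0
n,l,s,ce=cv2.connectedComponentsWithStats(m.astype(np.uint8)); i=1+s[1:,4].argmax()
z0=np.nanmedian(P[l==i][:,2]); m=(l==i)&(abs(P[...,2]-z0)<5); Q=P[m]
ex=np.array([.549,-.836]); ey=np.array([.836,.549]); o=np.array([554.5,-375.3])
for _ in range(3):
    D=np.c_[(Q[:,:2]-o)@ex,(Q[:,:2]-o)@ey,np.ones(len(Q))]; k,*_=np.linalg.lstsq(D,Q[:,2],rcond=None); Q=Q[abs(Q[:,2]-D@k)<2]
print("z0",z0,"slope x,y (tray axes), z",k.round(4))
v,u=np.nonzero(m); w=at_z(im,u,v,k[2])[:,:2]; t=np.c_[(w-o)@ex,(w-o)@ey]; r=cv2.minAreaRect(t.astype(np.float32)); print("in tray axes",r)
h=cv2.convexHull(t.astype(np.float32))[:,0]; print(cv2.approxPolyDP(h,4,True)[:,0].round(1).tolist())
E
python3 sh.py
```

```text
z0 395.19614987983636 slope x,y (tray axes), z [-9.700000e-03 -9.940000e-02  3.697279e+02]
in tray axes ((-539.000732421875, -224.38076782226562), (197.45542907714844, 48.83494186401367), 2.876143455505371)
[[-441.20001220703125, -202.60000610351562], [-442.70001220703125, -197.0], [-579.7999877929688, -202.0], [-638.0, -221.0], [-568.0, -250.3000030517578]]
```

```bash
sed -i 's/m\[:150\]=0/m[:150]=0; m[:,:285]=0; m[:,350:]=0; m[225:]=0; m\&=(P[...,2]>10)\&(P[...,2]<80)/' sh.py; python3 sh.py
```

```text
z0 64.13315857599952 slope x,y (tray axes), z [1.00000e-04 1.20000e-03 6.41797e+01]
in tray axes ((-3.322193145751953, -0.00452423095703125), (127.75398254394531, 82.27323150634766), 0.2574456036090851)
[[60.20000076293945, -36.20000076293945], [60.400001525878906, 40.20000076293945], [-66.30000305175781, 36.79999923706055], [-66.5999984741211, -38.70000076293945], [43.099998474121094, -40.900001525878906]]
```

Call:
step_arm --plan '[{"dx": 0, "dy": 0, "dz": 0.06, "ax": 0, "ay": 0, "az": 0, "gripper": 0}, {"dx": 0, "dy": 0, "dz": 0.05, "ax": 0, "ay": 0, "az": 0, "gripper": 0}, {"dx": 0, "dy": 0, "dz": 0.02, "ax": 0, "ay": 0, "az": 0, "gripper": 0}, {"dx": 0, "dy": 0, "dz": 0.01, "ax": 0, "ay": 0, "az": 0, "gripper": 0}, {"dx": 0, "dy": 0, "dz": 0, "ax": 0, "ay": 0, "az": 0, "gripper": 0}]'

```text
clock: 20.88
eef_pos: [555.2, -375.7, 52.2]
tool_rot: [-3.14, 0.001, 0.585]
force: [0.3, -0.6, -0.7]
width: 10.5
gripper_force: 60.8
```

```bash
python3 sh.py; python3 mv.py 554.5 -375.3 50.5 33.5
```

```text
z0 22.520314337715405 slope x,y (tray axes), z [-1.40000e-03  7.00000e-04  2.24988e+01]
in tray axes ((1.8358993530273438, 2.160480499267578), (121.80266571044922, 82.56224060058594), 0.5028511881828308)
[[60.400001525878906, -38.20000076293945], [58.5, 43.900001525878906], [-59.400001525878906, 40.900001525878906], [-40.599998474121094, -37.900001525878906]]
pose [ 555.4 -375.8   52.5] rot [-3.14   0.     0.585] w 10.6 F [-0.2 -0.5 -0.8] q6,7 [ 0.68 -0.65] t 20.925
turn [-0.0008  0.0002  0.0001] rows 1 each [-0.0008  0.0002  0.0001] | shift [-0.0015 -0.0032  0.0068] rows 1 each [-0.0015 -0.0032  0.0068]
```

Call:
step_arm --plan '[{"dx": 0, "dy": 0, "dz": 0.006, "ax": 0, "ay": 0, "az": 0, "gripper": 0}, {"dx": 0, "dy": 0, "dz": 0, "ax": 0, "ay": 0, "az": 0, "gripper": 0}, {"dx": 0, "dy": 0, "dz": 0, "ax": 0, "ay": 0, "az": 0, "gripper": 0.35}, {"dx": 0, "dy": 0, "dz": 0, "ax": 0, "ay": 0, "az": 0, "gripper": 0.35}, {"dx": 0, "dy": 0, "dz": 0, "ax": 0, "ay": 0, "az": 0, "gripper": 0.35}, {"dx": 0, "dy": 0, "dz": -0.15, "ax": 0, "ay": 0, "az": 0, "gripper": 0.35}, {"dx": 0, "dy": 0, "dz": -0.15, "ax": 0, "ay": 0, "az": 0, "gripper": 0.5}, {"dx": 0, "dy": 0, "dz": 0, "ax": 0, "ay": 0, "az": 0, "gripper": 0.5}, {"dx": 0, "dy": 0, "dz": 0, "ax": 0, "ay": 0, "az": 0, "gripper": 0.5}]'

```text
clock: 22.05
eef_pos: [554.8, -375.8, 140.3]
tool_rot: [-3.139, 0.001, 0.585]
force: [-0.4, -1.1, -0.2]
width: 42.8
gripper_force: 0.0
```

```bash
python3 sh.py; python3 meas.py top4.png; python3 mv.py 407 -181.3 120 -57
```

```text
z0 20.780630468094103 slope x,y (tray axes), z [-2.90000e-03  9.00000e-04  2.07918e+01]
in tray axes ((3.7701034545898438, 2.1221237182617188), (120.9258041381836, 82.34559631347656), 0.33060941100120544)
[[62.900001525878906, -35.70000076293945], [62.0, 42.5], [-56.900001525878906, 41.5], [-38.099998474121094, -37.5]]
z20-34 [435. 170.] 58 c [ 615.2 -589.5] mean [ 615.1 -589.6] sz [19.8 14.4] ang 17.8 z 26.6
z20-34 [476. 262.] 51 c [ 409.8 -673.6] mean [ 408.9 -674. ] sz [17.3 17.5] ang 70.8 z 21.5
nut? [289. 174.] 69 c [ 610.1 -262.1] mean [ 610.4 -261.7] sz [22.5 20.4] ang 89.3 z 12.7
nut? [251. 211.] 72 c [ 529.  -177.9] mean [ 529.6 -177.8] sz [22.4 20.2] ang 0.1 z 13.0
nut? [241. 234.] 71 c [ 479.  -155.5] mean [ 478.9 -155.4] sz [20.2 20.1] ang 90.0 z 12.3
nut? [230. 256.] 67 c [ 430.4 -129.7] mean [ 429.3 -130.4] sz [22.4 20. ] ang 89.7 z 12.3
nut? [253. 266.] 72 c [ 407.1 -180.4] mean [ 407.2 -181.1] sz [20.8 22.9] ang 26.0 z 12.3
pose [ 554.3 -375.4  139.1] rot [-3.138e+00  2.000e-03  5.850e-01] w 42.9 F [-0.1 -0.5 -0.8] q6,7 [ 0.83 -0.63] t 22.15
turn [-0.0011  0.003   1.0057] rows 10 each [-1.000e-04  3.000e-04  1.006e-01] | shift [-0.8101  0.0594  0.0637] rows 5 each [-0.162   0.0119  0.0127]
```

View pics/top4.png

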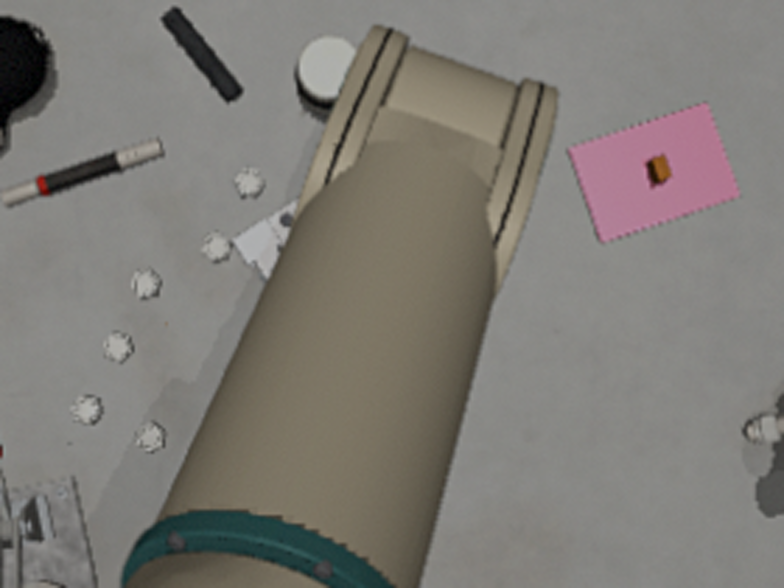

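The sheet rests level on the ledges with its top at z 20.8. Six nuts remain: (249,183), (217,247), (146,284), (118,347), (87,409), (150,437). I start with the one at (249,183), which is world (610,-262).

```bash
python3 mv.py 610.2 -261.9 90 45
```

```text
pose [ 554.3 -375.4  139.1] rot [-3.138e+00  2.000e-03  5.850e-01] w 42.9 F [-0.1 -0.5 -0.8] q6,7 [ 0.83 -0.63] t 22.15
turn [-0.0027  0.0009 -0.1277] rows 2 each [-0.0013  0.0005 -0.0638] | shift [ 0.3993 -0.1358  0.1637] rows 3 each [ 0.1331 -0.0453  0.0546]
```

Call:
step_arm --plan '[{"dx": 0, "dy": 0, "dz": 0, "ax": -0.0013, "ay": 0, "az": -0.0638, "gripper": 0.5}, {"dx": 0, "dy": 0, "dz": 0, "ax": -0.0013, "ay": 0, "az": -0.0638, "gripper": 0.5}, {"dx": 0.1331, "dy": -0.0453, "dz": 0.0546, "ax": 0, "ay": 0, "az": 0, "gripper": 0.5}, {"dx": 0.1331, "dy": -0.0453, "dz": 0.0546, "ax": 0, "ay": 0, "az": 0, "gripper": 0.5}, {"dx": 0.1331, "dy": -0.0453, "dz": 0.0546, "ax": 0, "ay": 0, "az": 0, "gripper": 0.5}, {"dx": 0, "dy": 0, "dz": 0, "ax": 0, "ay": 0, "az": 0, "gripper": 0.5}, {"dx": 0, "dy": 0, "dz": 0, "ax": 0, "ay": 0, "az": 0, "gripper": 0.5}]'

```text
clock: 23.02
eef_pos: [610.3, -262.9, 90.1]
tool_rot: [3.141, 0.002, 0.785]
force: [-0.4, -0.8, 0.2]
width: 42.7
gripper_force: 0.0
```

```bash
python3 mv.py 610.2 -261.9 31 45; python3 sh.py
```

```text
pose [ 610.3 -262.9   90.1] rot [3.141e+00 2.000e-03 7.850e-01] w 42.7 F [-0.4 -0.8  0.2] q6,7 [ 0.74 -0.67] t 23.025
turn [ 0.0006  0.0016 -0.0001] rows 1 each [ 0.0006  0.0016 -0.0001] | shift [ 0.0021 -0.0028  0.197 ] rows 2 each [ 0.0011 -0.0014  0.0985]
z0 20.790732807415054 slope x,y (tray axes), z [-3.00000e-03  2.00000e-03  2.07803e+01]
in tray axes ((3.789642333984375, 1.9083938598632812), (120.92875671386719, 82.78196716308594), 0.33060842752456665)
[[62.900001525878906, -35.70000076293945], [62.0, 42.5], [-56.900001525878906, 41.599998474121094], [-38.0, -37.5]]
```

Call:
step_arm --plan '[{"dx": 0.002, "dy": -0.0028, "dz": 0.0985, "ax": 0, "ay": 0, "az": 0, "gripper": 0.5}, {"dx": 0, "dy": 0, "dz": 0.0985, "ax": 0, "ay": 0, "az": 0, "gripper": 0.5}, {"dx": 0, "dy": 0, "dz": 0, "ax": 0, "ay": 0, "az": 0, "gripper": 0.5}, {"dx": 0, "dy": 0, "dz": 0, "ax": 0, "ay": 0, "az": 0, "gripper": 0}, {"dx": 0, "dy": 0, "dz": 0, "ax": 0, "ay": 0, "az": 0, "gripper": 0}, {"dx": 0, "dy": 0, "dz": 0, "ax": 0, "ay": 0, "az": 0, "gripper": 0}, {"dx": 0, "dy": 0, "dz": 0, "ax": 0, "ay": 0, "az": 0, "gripper": 0}]'

```text
clock: 23.95
eef_pos: [611.9, -262.3, 33.5]
tool_rot: [3.137, 0.0, 0.785]
force: [-1.5, -0.6, 6.2]
width: 20.6
gripper_force: 59.7
```

Call:
step_arm --plan '[{"dx": 0, "dy": 0, "dz": -0.12, "ax": 0, "ay": 0, "az": 0, "gripper": 0}, {"dx": 0, "dy": 0, "dz": -0.12, "ax": 0, "ay": 0, "az": 0, "gripper": 0}, {"dx": 0, "dy": 0, "dz": 0, "ax": 0, "ay": 0, "az": 0, "gripper": 0}]'

```text
clock: 24.32
eef_pos: [613.4, -261.8, 107.4]
tool_rot: [3.134, -0.002, 0.785]
force: [0.7, -0.1, -0.7]
width: 20.0
gripper_force: 58.7
```

```bash
python3 meas.py top5.png 21 | egrep "sheet|z20|nut"; python3 mv.py 554.5 -375.3 90 123.3
```

```text
sheet [340. 198.] 1998 c [ 555.2 -374.7] mean [ 555.1 -374.7] sz [ 83.  122.2] ang 33.7 z 19.6
z20-34 [320. 147.] 30 c [ 671.2 -332.6] mean [ 669.8 -333.2] sz [13.7 47.6] ang 13.6 z 27.2
z20-34 [340. 198.] 1712 c [ 556.3 -377.4] mean [ 556.  -375.8] sz [101.  146.8] ang 33.3 z 20.8
z20-34 [436. 170.] 53 c [ 615.4 -590.2] mean [ 615.5 -590.1] sz [19.8 13. ] ang 16.7 z 26.8
z20-34 [475. 262.] 52 c [ 409.7 -674. ] mean [ 409.2 -673.9] sz [15.9 17.7] ang 88.5 z 21.6
nut? [318. 216.] 68 c [ 515.6 -323.7] mean [ 515.5 -326.3] sz [83.4 15.9] ang 40.9 z 14.3
pose [ 611.9 -261.5  105.6] rot [ 3.137e+00 -1.000e-03  7.850e-01] w 19.9 F [ 0.1 -1.3 -1.2] q6,7 [ 0.76 -0.67] t 24.375
turn [ 0.0028  0.0018 -0.8701] rows 8 each [ 0.0004  0.0002 -0.1088] | shift [-0.2119 -0.3682  0.0518] rows 3 each [-0.0706 -0.1227  0.0173]
```

View pics/top5.png

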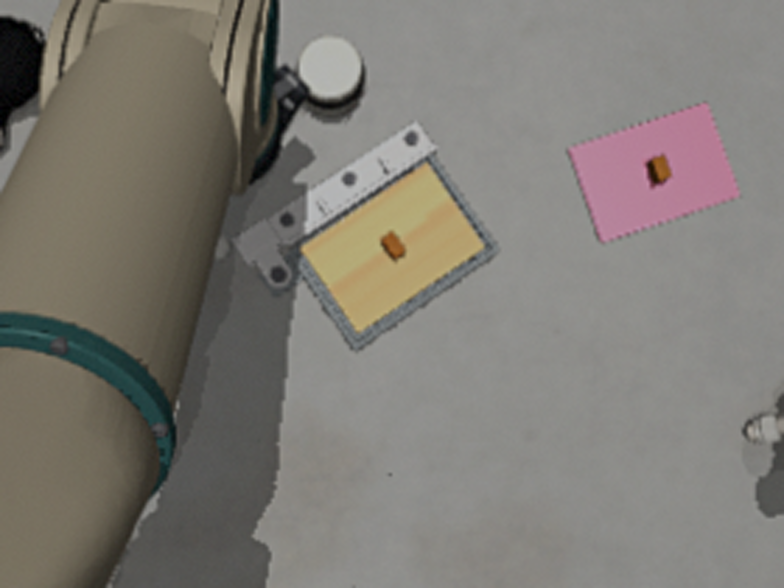

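The sheet is centred at (392,243), inside the walls all round, with tray and fence unchanged. The nut is held. I carry it to sheet position (+20,0).

```bash
python3 mv.py 566.3 -391.3 85 123.7
```

```text
pose [ 611.9 -261.5  105.6] rot [ 3.137e+00 -1.000e-03  7.850e-01] w 19.9 F [ 0.1 -1.3 -1.2] q6,7 [ 0.76 -0.67] t 24.375
turn [ 0.0028  0.0018 -0.8745] rows 8 each [ 0.0004  0.0002 -0.1093] | shift [-0.2755 -0.3665  0.0685] rows 3 each [-0.0918 -0.1222  0.0228]
```

Call:
step_arm --plan '[{"dx": 0, "dy": 0, "dz": 0, "ax": 0.0003, "ay": 0.0002, "az": -0.1093, "gripper": 0}, {"dx": 0, "dy": 0, "dz": 0, "ax": 0.0003, "ay": 0.0002, "az": -0.1093, "gripper": 0}, {"dx": 0, "dy": 0, "dz": 0, "ax": 0.0003, "ay": 0.0002, "az": -0.1093, "gripper": 0}, {"dx": 0, "dy": 0, "dz": 0, "ax": 0.0003, "ay": 0.0002, "az": -0.1093, "gripper": 0}, {"dx": 0, "dy": 0, "dz": 0, "ax": 0.0003, "ay": 0.0002, "az": -0.1093, "gripper": 0}, {"dx": 0, "dy": 0, "dz": 0, "ax": 0.0003, "ay": 0.0002, "az": -0.1093, "gripper": 0}, {"dx": 0, "dy": 0, "dz": 0, "ax": 0.0003, "ay": 0.0002, "az": -0.1093, "gripper": 0}, {"dx": 0, "dy": 0, "dz": 0, "ax": 0.0003, "ay": 0.0002, "az": -0.1093, "gripper": 0}, {"dx": -0.0918, "dy": -0.1222, "dz": 0.0228, "ax": 0, "ay": 0, "az": 0, "gripper": 0}, {"dx": -0.0918, "dy": -0.1222, "dz": 0.0228, "ax": 0, "ay": 0, "az": 0, "gripper": 0}, {"dx": -0.0918, "dy": -0.1222, "dz": 0.0228, "ax": 0, "ay": 0, "az": 0, "gripper": 0}, {"dx": 0, "dy": 0, "dz": 0, "ax": 0, "ay": 0, "az": 0, "gripper": 0}, {"dx": 0, "dy": 0, "dz": 0, "ax": 0, "ay": 0, "az": 0, "gripper": 0}]'

```text
clock: 26.0
eef_pos: [564.9, -390.0, 82.4]
tool_rot: [-3.141, -0.004, 2.159]
force: [0.6, 0.2, -0.5]
width: 19.6
gripper_force: 58.8
```

```bash
python3 mv.py 566.3 -391.3 57 123.7; python3 - <<'E'
from h import *
im=grab("scene"); save(im,"sc2.png",(270,170,390,260),5)
E
```

```text
pose [ 564.9 -390.    82.4] rot [-3.141 -0.004  2.159] w 19.6 F [ 0.6  0.2 -0.5] q6,7 [0.9  0.63] t 26.0
turn [-0.0006 -0.0026 -0.    ] rows 1 each [-0.0006 -0.0026 -0.    ] | shift [-0.0062  0.0014  0.0847] rows 1 each [-0.0062  0.0014  0.0847]
```

View pics/sc2.png

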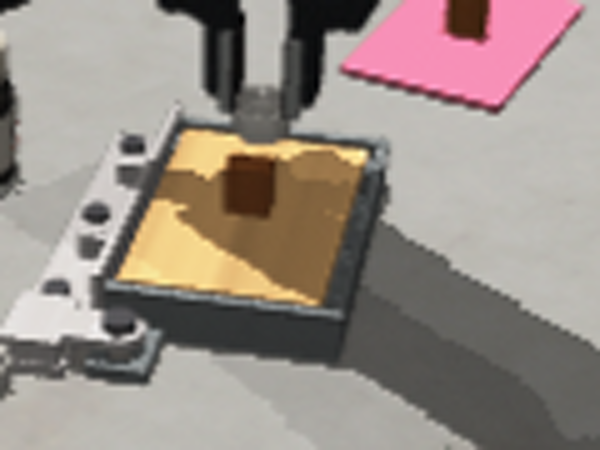

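The nut is gripped by its upper half and the fingertips are well above its base, so the fingers clear the fence. I lower and release.

Call:
step_arm --plan '[{"dx": -0.004, "dy": 0.001, "dz": 0.06, "ax": 0, "ay": 0, "az": 0, "gripper": 0}, {"dx": 0, "dy": 0, "dz": 0.03, "ax": 0, "ay": 0, "az": 0, "gripper": 0}, {"dx": 0, "dy": 0, "dz": 0, "ax": 0, "ay": 0, "az": 0, "gripper": 0}, {"dx": 0, "dy": 0, "dz": 0, "ax": 0, "ay": 0, "az": 0, "gripper": 0.37}, {"dx": 0, "dy": 0, "dz": 0, "ax": 0, "ay": 0, "az": 0, "gripper": 0.37}, {"dx": 0, "dy": 0, "dz": 0, "ax": 0, "ay": 0, "az": 0, "gripper": 0.37}, {"dx": 0, "dy": 0, "dz": -0.12, "ax": 0, "ay": 0, "az": 0, "gripper": 0.37}, {"dx": 0, "dy": 0, "dz": -0.05, "ax": 0, "ay": 0, "az": 0, "gripper": 0.5}, {"dx": 0, "dy": 0, "dz": 0, "ax": 0, "ay": 0, "az": 0, "gripper": 0.5}]'

```text
clock: 27.18
eef_pos: [567.0, -392.4, 108.9]
tool_rot: [-3.141, 0.001, 2.158]
force: [-0.3, -0.4, -0.3]
width: 43.1
gripper_force: 0.0
```

```bash
python3 - <<'E'
from h import *
im=grab("top"); P=cloud(im);Z=P[...,2]
# displaced nut near the fixture & others: print components of bright grey z 8..17, using both cameras
c=cv2.cvtColor(im["color"],cv2.COLOR_RGB2HSV); m=(Z>9)&(Z<17)&(c[...,1]<40); m[:150]=0;m[275:]=0;m[:,:220]=0;m[:,292:]=0
n,l,s,ce=cv2.connectedComponentsWithStats(m.astype(np.uint8))
for i in range(1,n):
    if s[i,4]>30: 
        v,u=np.nonzero(l==i); w=at_z(im,u,v,13)[:,:2]; print("top",ce[i].round(1),s[i,4],w.mean(0).round(1),np.ptp(w,axis=0).round(1))
for cx,cy in [(277.9,198.2)]:
    print(at_z(im,cx,cy,18).round(1))
print(ctrl.read_state()["eef_pos"].round(1))
E
python3 mv.py 530 -177.8 95 155
```

```text
top [240.1 166.9] 188 [ 628.8 -151.8] [35.4 83.8]
top [288.5 196.7] 69 [ 560.2 -260.7] [29.1 15.7]
top [276.8 197.3] 72 [ 559.  -234.7] [22.4 22.4]
top [251.5 210.7] 71 [ 529.6 -177.8] [20.2 20.2]
top [241.5 233.4] 66 [ 479.2 -155.5] [20.1 20.2]
top [230.2 255.9] 68 [ 429.4 -130.2] [22.2 22.4]
top [253.4 266. ] 65 [ 406.9 -181.8] [22.1 20.1]
[ 556.5 -237.6   18. ]
[ 566.1 -392.1  107.6]
pose [ 566.1 -392.1  107.6] rot [-3.140e+00 -1.000e-03  2.159e+00] w 42.9 F [-0.3  0.1 -0.9] q6,7 [0.94 0.65] t 27.225
turn [-0.0008 -0.001  -0.348 ] rows 4 each [-0.0002 -0.0003 -0.087 ] | shift [0.411  0.5967 0.042 ] rows 5 each [0.0822 0.1193 0.0084]
```

```bash
python3 mv.py 529.7 -177.8 80 123.7;
```

```text
pose [ 566.1 -392.1  107.6] rot [-3.140e+00 -1.000e-03  2.159e+00] w 42.9 F [-0.3  0.1 -0.9] q6,7 [0.94 0.65] t 27.225
turn [-0.0011 -0.0008 -0.0003] rows 1 each [-0.0011 -0.0008 -0.0003] | shift [0.6617 0.2955 0.092 ] rows 5 each [0.1323 0.0591 0.0184]
```

Call:
step_arm --plan '[{"dx": 0.1323, "dy": 0.0591, "dz": 0.0184, "ax": 0, "ay": 0, "az": 0, "gripper": 0.5}, {"dx": 0.1323, "dy": 0.0591, "dz": 0.0184, "ax": 0, "ay": 0, "az": 0, "gripper": 0.5}, {"dx": 0.1323, "dy": 0.0591, "dz": 0.0184, "ax": 0, "ay": 0, "az": 0, "gripper": 0.5}, {"dx": 0.1323, "dy": 0.0591, "dz": 0.0184, "ax": 0, "ay": 0, "az": 0, "gripper": 0.5}, {"dx": 0.1323, "dy": 0.0591, "dz": 0.0184, "ax": 0, "ay": 0, "az": 0, "gripper": 0.5}, {"dx": 0, "dy": 0, "dz": 0, "ax": 0, "ay": 0, "az": 0, "gripper": 0.5}, {"dx": 0, "dy": 0, "dz": 0, "ax": 0, "ay": 0, "az": 0, "gripper": 0.5}]'

```text
clock: 28.1
eef_pos: [529.4, -178.3, 79.4]
tool_rot: [-3.139, -0.002, 2.159]
force: [1.2, -0.9, -0.3]
width: 42.8
gripper_force: 0.0
```

```bash
python3 mv.py 529.7 -177.8 31 123.7; python3 meas.py top6.png 21 | egrep "sheet|nut|z20"
```

```text
pose [ 529.4 -178.3   79.4] rot [-3.139e+00 -2.000e-03  2.159e+00] w 42.8 F [ 1.2 -0.9 -0.3] q6,7 [0.65 0.2 ] t 28.1
turn [-0.0019 -0.0013 -0.0002] rows 1 each [-0.0019 -0.0013 -0.0002] | shift [0.0008 0.0016 0.1614] rows 1 each [0.0008 0.0016 0.1614]
sheet [338. 200.] 1869 c [ 551.6 -371.9] mean [ 550.7 -371.1] sz [ 82.5 122.3] ang 33.8 z 19.7
z20-34 [319. 147.] 31 c [ 671.2 -331. ] mean [ 669.9 -330.4] sz [13.5 49.6] ang 7.6 z 25.6
z20-34 [339. 199.] 1693 c [ 556.3 -377.4] mean [ 552.6 -372.5] sz [101.  146.8] ang 33.3 z 20.7
z20-34 [436. 170.] 55 c [ 615.3 -590.1] mean [ 615.3 -589.9] sz [19.9 13.6] ang 20.2 z 26.7
z20-34 [476. 262.] 44 c [ 409.7 -674. ] mean [ 409.  -674.7] sz [15.9 17.7] ang 88.5 z 21.8
nut? [253. 266.] 73 c [ 406.8 -181. ] mean [ 406.8 -181.2] sz [21.1 22.3] ang 71.2 z 12.8
```

```bash
python3 sh.py; python3 - <<'E'
from h import *
im=grab("top"); save(im,"top6b.png",(300,160,390,240),8); P=cloud(im);Z=P[...,2]
m=(Z>31)&(Z<60); m[:165]=0;m[235:]=0;m[:,:305]=0;m[:,380:]=0
n,l,s,ce=cv2.connectedComponentsWithStats(m.astype(np.uint8))
for i in range(1,n):
    if s[i,4]>15:
        v,u=np.nonzero(l==i); print(ce[i],s[i,4],at_z(im,u,v,38)[:,:2].mean(0).round(1),np.median(Z[v,u]))
m=(Z>24)&(Z<31);m[:165]=0;m[235:]=0;m[:,:305]=0;m[:,380:]=0
n,l,s,ce=cv2.connectedComponentsWithStats(m.astype(np.uint8))
for i in range(1,n):
    if s[i,4]>15:
        v,u=np.nonzero(l==i); print("r",ce[i],s[i,4],at_z(im,u,v,45)[:,:2].mean(0).round(1),np.median(Z[v,u]))
E
```

```text
z0 20.7766230069185 slope x,y (tray axes), z [-2.7000e-03  3.0000e-04  2.0762e+01]
in tray axes ((1.47369384765625, 0.8588905334472656), (116.63008880615234, 82.42869567871094), 0.051463887095451355)
[[58.599998474121094, -36.400001525878906], [57.70000076293945, 41.5], [-56.900001525878906, 41.599998474121094], [-37.599998474121094, -39.400001525878906]]
[343.98709677 195.01290323] 155 [ 560.  -383.5] 39.01895377496737
```

View pics/top6b.png

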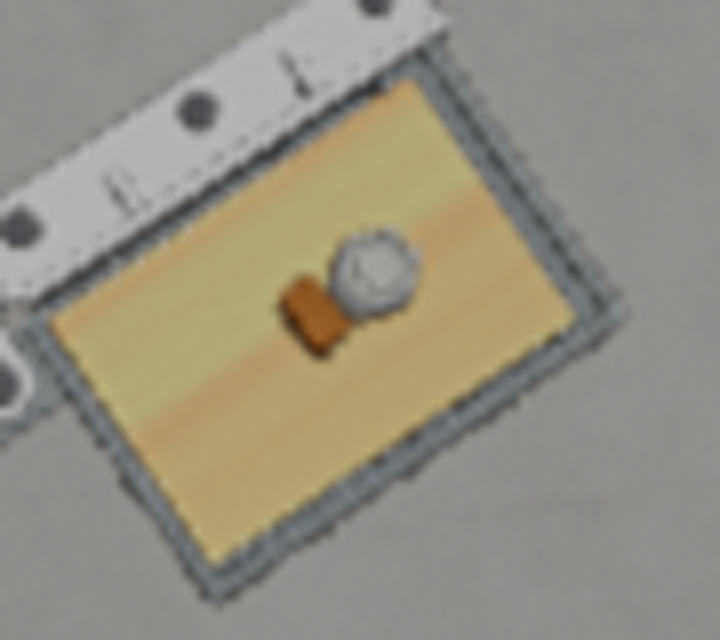

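The nut stands at (372,270) in the crop, touching the rib. It nudged the sheet about 4 mm toward the pin, but the sheet is still level and inside the walls. The robot frame is about (+1.3,-1.0) mm off the camera frame, so I correct for that from here.

Call:
step_arm --plan '[{"dx": 0, "dy": 0.007, "dz": 0.08, "ax": 0, "ay": 0, "az": 0, "gripper": 0.5}, {"dx": 0, "dy": 0, "dz": 0.08, "ax": 0, "ay": 0, "az": 0, "gripper": 0.5}, {"dx": 0, "dy": 0, "dz": 0, "ax": 0, "ay": 0, "az": 0, "gripper": 0.5}, {"dx": 0, "dy": 0, "dz": 0, "ax": 0, "ay": 0, "az": 0, "gripper": 0}, {"dx": 0, "dy": 0, "dz": 0, "ax": 0, "ay": 0, "az": 0, "gripper": 0}, {"dx": 0, "dy": 0, "dz": 0, "ax": 0, "ay": 0, "az": 0, "gripper": 0}, {"dx": 0, "dy": 0, "dz": 0, "ax": 0, "ay": 0, "az": 0, "gripper": 0}]'

```text
clock: 29.12
eef_pos: [532.2, -176.9, 33.1]
tool_rot: [-3.141, -0.0, 2.159]
force: [0.4, 0.2, 6.1]
width: 20.2
gripper_force: 59.4
```

Call:
step_arm --plan '[{"dx": 0, "dy": 0, "dz": -0.1, "ax": 0, "ay": 0, "az": 0, "gripper": 0}, {"dx": 0, "dy": 0, "dz": -0.12, "ax": 0, "ay": 0, "az": 0, "gripper": 0}, {"dx": 0, "dy": 0, "dz": 0, "ax": 0, "ay": 0, "az": 0, "gripper": 0}, {"dx": 0, "dy": 0, "dz": 0, "ax": 0, "ay": 0, "az": 0, "gripper": 0}]'

```text
clock: 29.62
eef_pos: [531.2, -176.7, 97.8]
tool_rot: [-3.139, -0.002, 2.158]
force: [0.0, 0.6, -0.9]
width: 20.1
gripper_force: 58.7
```

```bash
python3 mv.py 540.1 -353.8 90 123.7
```

```text
pose [ 531.2 -176.7   97.8] rot [-3.139e+00 -2.000e-03  2.158e+00] w 20.1 F [ 0.   0.6 -0.9] q6,7 [0.68 0.22] t 29.625
turn [-0.0014 -0.0012 -0.0003] rows 1 each [-0.0014 -0.0012 -0.0003] | shift [-0.5075 -0.3027  0.0259] rows 4 each [-0.1269 -0.0757  0.0065]
```

Call:
step_arm --plan '[{"dx": -0.1269, "dy": -0.0757, "dz": 0.0065, "ax": 0, "ay": 0, "az": 0, "gripper": 0}, {"dx": -0.1269, "dy": -0.0757, "dz": 0.0065, "ax": 0, "ay": 0, "az": 0, "gripper": 0}, {"dx": -0.1269, "dy": -0.0757, "dz": 0.0065, "ax": 0, "ay": 0, "az": 0, "gripper": 0}, {"dx": -0.1269, "dy": -0.0757, "dz": 0.0065, "ax": 0, "ay": 0, "az": 0, "gripper": 0}, {"dx": 0, "dy": 0, "dz": 0, "ax": 0, "ay": 0, "az": 0, "gripper": 0}, {"dx": 0, "dy": 0, "dz": 0, "ax": 0, "ay": 0, "az": 0, "gripper": 0}, {"dx": 0, "dy": 0, "dz": 0, "ax": 0, "ay": 0, "az": 0, "gripper": 0}]'

```text
clock: 30.5
eef_pos: [540.7, -351.5, 89.8]
tool_rot: [-3.14, -0.003, 2.161]
force: [0.4, 0.5, 0.4]
width: 20.0
gripper_force: 58.8
```

```bash
python3 mv.py 540.1 -353.8 55 123.7
```

```text
pose [ 540.7 -351.5   89.8] rot [-3.140e+00 -3.000e-03  2.161e+00] w 20.0 F [0.4 0.5 0.4] q6,7 [0.83 0.56] t 30.5
turn [-0.0007 -0.0021  0.0016] rows 1 each [-0.0007 -0.0021  0.0016] | shift [-0.0053 -0.006   0.1161] rows 1 each [-0.0053 -0.006   0.1161]
```

Call:
step_arm --plan '[{"dx": -0.002, "dy": -0.003, "dz": 0.07, "ax": 0, "ay": 0, "az": 0, "gripper": 0}, {"dx": 0, "dy": 0, "dz": 0.045, "ax": 0, "ay": 0, "az": 0, "gripper": 0}, {"dx": 0, "dy": 0, "dz": 0, "ax": 0, "ay": 0, "az": 0, "gripper": 0}, {"dx": 0, "dy": 0, "dz": 0, "ax": 0, "ay": 0, "az": 0, "gripper": 0.37}, {"dx": 0, "dy": 0, "dz": 0, "ax": 0, "ay": 0, "az": 0, "gripper": 0.37}, {"dx": 0, "dy": 0, "dz": 0, "ax": 0, "ay": 0, "az": 0, "gripper": 0.37}, {"dx": 0, "dy": 0, "dz": -0.12, "ax": 0, "ay": 0, "az": 0, "gripper": 0.37}, {"dx": 0, "dy": 0, "dz": -0.05, "ax": 0, "ay": 0, "az": 0, "gripper": 0.5}, {"dx": 0, "dy": 0, "dz": 0, "ax": 0, "ay": 0, "az": 0, "gripper": 0.5}]'

```text
clock: 31.62
eef_pos: [540.9, -355.1, 108.0]
tool_rot: [-3.141, 0.001, 2.158]
force: [0.6, -0.1, -0.3]
width: 42.8
gripper_force: 0.0
```

```bash
python3 mv.py 560.3 -235.7 85 90; python3 mv.py 480.3 -156.5 85 110;python3 meas.py top7.png 21 | egrep "nut"
```

```text
pose [ 540.9 -355.1  108. ] rot [-3.141e+00  1.000e-03  2.158e+00] w 42.8 F [ 0.6 -0.1 -0.3] q6,7 [0.86 0.57] t 31.625
turn [-1.000e-04  6.000e-04  3.741e-01] rows 4 each [-0.      0.0001  0.0935] | shift [0.3978 0.0647 0.0766] rows 3 each [0.1326 0.0216 0.0255]
pose [ 540.9 -355.1  108. ] rot [-3.141e+00  1.000e-03  2.158e+00] w 42.8 F [ 0.6 -0.1 -0.3] q6,7 [0.86 0.57] t 31.625
turn [-0.0002  0.0006  0.1519] rows 2 each [-0.0001  0.0003  0.0759] | shift [0.691  0.0366 0.0766] rows 4 each [0.1728 0.0091 0.0192]
nut? [277. 197.] 74 c [ 558.6 -235. ] mean [ 558.8 -234.4] sz [23.9 20.5] ang 44.5 z 12.1
nut? [241. 233.] 71 c [ 479.  -155.5] mean [ 479.  -155.4] sz [20.2 20.1] ang 90.0 z 12.7
nut? [230. 256.] 71 c [ 429.5 -130. ] mean [ 429.2 -130. ] sz [23.4 21. ] ang 75.8 z 12.4
nut? [253. 266.] 71 c [ 406.8 -181.1] mean [ 406.5 -181.4] sz [22.2 20.9] ang 56.2 z 12.1
```

Call:
step_arm --plan '[{"dx": 0, "dy": 0, "dz": 0, "ax": 0, "ay": 0, "az": 0.0935, "gripper": 0.45}, {"dx": 0, "dy": 0, "dz": 0, "ax": 0, "ay": 0, "az": 0.0935, "gripper": 0.45}, {"dx": 0, "dy": 0, "dz": 0, "ax": 0, "ay": 0, "az": 0.0935, "gripper": 0.45}, {"dx": 0, "dy": 0, "dz": 0, "ax": 0, "ay": 0, "az": 0.0935, "gripper": 0.45}, {"dx": 0.1326, "dy": 0.0216, "dz": 0.0255, "ax": 0, "ay": 0, "az": 0, "gripper": 0.45}, {"dx": 0.1326, "dy": 0.0216, "dz": 0.0255, "ax": 0, "ay": 0, "az": 0, "gripper": 0.45}, {"dx": 0.1326, "dy": 0.0216, "dz": 0.0255, "ax": 0, "ay": 0, "az": 0, "gripper": 0.45}, {"dx": 0, "dy": 0, "dz": 0, "ax": 0, "ay": 0, "az": 0, "gripper": 0.45}, {"dx": 0, "dy": 0, "dz": 0, "ax": 0, "ay": 0, "az": 0, "gripper": 0.45}, {"dx": 0, "dy": 0, "dz": 0, "ax": 0, "ay": 0, "az": 0, "gripper": 0.45}]'

```text
clock: 32.92
eef_pos: [558.8, -237.0, 83.4]
tool_rot: [-3.139, 0.0, 1.569]
force: [-0.4, 0.4, -0.7]
width: 38.3
gripper_force: 0.0
```

```bash
cat > nuts.py <<'E'
from h import *
# sheet outline and nuts standing on it, top camera (camera frame), in sheet axes
im=grab("top"); P=cloud(im);Z=P[...,2]; c=cv2.cvtColor(im["color"],cv2.COLOR_RGB2HSV); H,S,V=c[...,0],c[...,1],c[...,2]
roi=np.zeros((400,640),bool); roi[160:240,300:385]=1
v,u=np.nonzero(roi&(H>15)&(H<32)&(S>60)&(V>60)&(Z>15)&(Z<26)); r=cv2.minAreaRect(at_z(im,u,v,21)[:,:2].astype(np.float32)); print("sheet",np.round(r[0],1),np.round(r[1],1),round(r[2],1))
a=np.radians(-56.3); ex=np.array([np.cos(a),np.sin(a)]); ey=np.array([-np.sin(a),np.cos(a)]); C=np.array(r[0])
m=roi&(Z>30)&(Z<46)&(S<50)
n,l,s,ce=cv2.connectedComponentsWithStats(m.astype(np.uint8))
for i in range(1,n):
    if s[i,4]>30:
        v,u=np.nonzero(l==i); w=at_z(im,u,v,36)[:,:2]; q=w.mean(0)-C; t=w-w.mean(0); print("nut",w.mean(0).round(1),"sheet xy",[round(q@ex,1),round(q@ey,1)],s[i,4],"ext",np.ptp(t@ex).round(),np.ptp(t@ey).round(),"z",np.median(Z[v,u]).round(1))
E
python3 nuts.py; python3 mv.py 560.3 -235.5 32 90
```

```text
sheet [ 551.7 -371.8] [ 81.6 122.2] 33.7
nut [ 563.7 -388.9] sheet xy [np.float64(20.9), np.float64(0.5)] 87 ext 24.0 22.0 z 37.8
nut [ 538.  -353.6] sheet xy [np.float64(-22.7), np.float64(-1.3)] 73 ext 20.0 19.0 z 34.5
pose [ 558.9 -236.9   83.6] rot [-3.139  0.     1.569] w 38.6 F [0.2 0.  0.5] q6,7 [ 0.68 -0.13] t 32.975
turn [-0.0017  0.0001 -0.0012] rows 1 each [-0.0017  0.0001 -0.0012] | shift [0.0047 0.0045 0.1719] rows 1 each [0.0047 0.0045 0.1719]
```

Call:
step_arm --plan '[{"dx": 0.004, "dy": 0.003, "dz": 0.086, "ax": 0, "ay": 0, "az": 0, "gripper": 0.45}, {"dx": 0, "dy": 0, "dz": 0.086, "ax": 0, "ay": 0, "az": 0, "gripper": 0.45}, {"dx": 0, "dy": 0, "dz": 0, "ax": 0, "ay": 0, "az": 0, "gripper": 0.45}, {"dx": 0, "dy": 0, "dz": 0, "ax": 0, "ay": 0, "az": 0, "gripper": 0}, {"dx": 0, "dy": 0, "dz": 0, "ax": 0, "ay": 0, "az": 0, "gripper": 0}, {"dx": 0, "dy": 0, "dz": 0, "ax": 0, "ay": 0, "az": 0, "gripper": 0}, {"dx": 0, "dy": 0, "dz": 0, "ax": 0, "ay": 0, "az": 0, "gripper": 0}]'

```text
clock: 33.85
eef_pos: [560.8, -234.3, 33.1]
tool_rot: [-3.141, 0.0, 1.571]
force: [-0.8, -0.0, 4.9]
width: 20.4
gripper_force: 59.4
```

Call:
step_arm --plan '[{"dx": 0, "dy": 0, "dz": -0.1, "ax": 0, "ay": 0, "az": 0, "gripper": 0}, {"dx": 0, "dy": 0, "dz": -0.13, "ax": 0, "ay": 0, "az": 0, "gripper": 0}, {"dx": 0, "dy": 0, "dz": 0, "ax": 0, "ay": 0, "az": 0, "gripper": 0}, {"dx": 0, "dy": 0, "dz": 0, "ax": 0, "ay": 0, "az": 0, "gripper": 0}]'

```text
clock: 34.35
eef_pos: [559.9, -234.2, 100.9]
tool_rot: [-3.139, -0.0, 1.571]
force: [1.2, 0.6, 0.0]
width: 19.8
gripper_force: 58.7
```

```bash
python3 - <<'E'
import numpy as np
C=np.array([551.7,-371.8])+[1.3,-1]; a=np.radians(-56.3); ex=np.array([np.cos(a),np.sin(a)]); ey=np.array([-np.sin(a),np.cos(a)])
for x,y in((45,24),(45,-24),(-45,24),(-45,-24)): print(x,y,(C+x*ex+y*ey).round(1))
E
python3 mv.py 598 -397 95 123.7
```

```text
45 24 [ 597.9 -396.9]
45 -24 [ 558.  -423.6]
-45 24 [ 548. -322.]
-45 -24 [ 508.1 -348.7]
pose [ 559.9 -234.2  100.9] rot [-3.139 -0.     1.571] w 19.8 F [1.2 0.6 0. ] q6,7 [ 0.71 -0.12] t 34.35
turn [-0.0017 -0.0008 -0.3743] rows 4 each [-0.0004 -0.0002 -0.0936] | shift [-0.522  -0.1954  0.0196] rows 4 each [-0.1305 -0.0488  0.0049]
```

Call:
step_arm --plan '[{"dx": 0, "dy": 0, "dz": 0, "ax": 0, "ay": 0, "az": -0.0936, "gripper": 0}, {"dx": 0, "dy": 0, "dz": 0, "ax": 0, "ay": 0, "az": -0.0936, "gripper": 0}, {"dx": 0, "dy": 0, "dz": 0, "ax": 0, "ay": 0, "az": -0.0936, "gripper": 0}, {"dx": 0, "dy": 0, "dz": 0, "ax": 0, "ay": 0, "az": -0.0936, "gripper": 0}, {"dx": -0.1305, "dy": -0.0488, "dz": 0.0049, "ax": 0, "ay": 0, "az": 0, "gripper": 0}, {"dx": -0.1305, "dy": -0.0488, "dz": 0.0049, "ax": 0, "ay": 0, "az": 0, "gripper": 0}, {"dx": -0.1305, "dy": -0.0488, "dz": 0.0049, "ax": 0, "ay": 0, "az": 0, "gripper": 0}, {"dx": -0.1305, "dy": -0.0488, "dz": 0.0049, "ax": 0, "ay": 0, "az": 0, "gripper": 0}, {"dx": 0, "dy": 0, "dz": 0, "ax": 0, "ay": 0, "az": 0, "gripper": 0}, {"dx": 0, "dy": 0, "dz": 0, "ax": 0, "ay": 0, "az": 0, "gripper": 0}, {"dx": 0, "dy": 0, "dz": 0, "ax": 0, "ay": 0, "az": 0, "gripper": 0}]'

```text
clock: 35.72
eef_pos: [598.6, -394.8, 94.6]
tool_rot: [-3.14, -0.003, 2.162]
force: [-0.6, 0.6, -0.0]
width: 20.1
gripper_force: 58.8
```

```bash
python3 mv.py 598 -397 55 123.7
```

```text
pose [ 598.6 -394.8   94.6] rot [-3.140e+00 -3.000e-03  2.162e+00] w 20.1 F [-0.6  0.6 -0. ] q6,7 [0.97 0.65] t 35.725
turn [-0.0009 -0.0022  0.0017] rows 1 each [-0.0009 -0.0022  0.0017] | shift [-0.0049 -0.0058  0.1321] rows 1 each [-0.0049 -0.0058  0.1321]
```

Call:
step_arm --plan '[{"dx": -0.002, "dy": -0.003, "dz": 0.08, "ax": 0, "ay": 0, "az": 0, "gripper": 0}, {"dx": 0, "dy": 0, "dz": 0.05, "ax": 0, "ay": 0, "az": 0, "gripper": 0}, {"dx": 0, "dy": 0, "dz": 0, "ax": 0, "ay": 0, "az": 0, "gripper": 0}, {"dx": 0, "dy": 0, "dz": 0, "ax": 0, "ay": 0, "az": 0, "gripper": 0.35}, {"dx": 0, "dy": 0, "dz": 0, "ax": 0, "ay": 0, "az": 0, "gripper": 0.35}, {"dx": 0, "dy": 0, "dz": 0, "ax": 0, "ay": 0, "az": 0, "gripper": 0.35}, {"dx": 0, "dy": 0, "dz": -0.12, "ax": 0, "ay": 0, "az": 0, "gripper": 0.35}, {"dx": 0, "dy": 0, "dz": -0.05, "ax": 0, "ay": 0, "az": 0, "gripper": 0.5}, {"dx": 0, "dy": 0, "dz": 0, "ax": 0, "ay": 0, "az": 0, "gripper": 0.5}]'

```text
clock: 36.85
eef_pos: [599.1, -398.3, 108.7]
tool_rot: [-3.141, 0.001, 2.159]
force: [-0.4, 0.4, -0.2]
width: 42.9
gripper_force: 0.0
```

```bash
python3 mv.py 480.3 -156.5 85 123.7
```

```text
pose [ 599.1 -398.3  108.7] rot [-3.141e+00  1.000e-03  2.159e+00] w 42.9 F [-0.4  0.4 -0.2] q6,7 [0.99 0.66] t 36.85
turn [-0.0002  0.0006  0.0001] rows 1 each [-0.0002  0.0006  0.0001] | shift [0.8901 0.1178 0.0789] rows 6 each [0.1484 0.0196 0.0131]
```

Call:
step_arm --plan '[{"dx": 0.1484, "dy": 0.0196, "dz": 0.0131, "ax": 0, "ay": 0, "az": 0, "gripper": 0.5}, {"dx": 0.1484, "dy": 0.0196, "dz": 0.0131, "ax": 0, "ay": 0, "az": 0, "gripper": 0.5}, {"dx": 0.1484, "dy": 0.0196, "dz": 0.0131, "ax": 0, "ay": 0, "az": 0, "gripper": 0.5}, {"dx": 0.1484, "dy": 0.0196, "dz": 0.0131, "ax": 0, "ay": 0, "az": 0, "gripper": 0.5}, {"dx": 0.1484, "dy": 0.0196, "dz": 0.0131, "ax": 0, "ay": 0, "az": 0, "gripper": 0.5}, {"dx": 0.1484, "dy": 0.0196, "dz": 0.0131, "ax": 0, "ay": 0, "az": 0, "gripper": 0.5}, {"dx": 0, "dy": 0, "dz": 0, "ax": 0, "ay": 0, "az": 0, "gripper": 0.5}, {"dx": 0, "dy": 0, "dz": 0, "ax": 0, "ay": 0, "az": 0, "gripper": 0.5}, {"dx": 0, "dy": 0, "dz": 0, "ax": 0, "ay": 0, "az": 0, "gripper": 0.5}]'

```text
clock: 37.98
eef_pos: [479.7, -157.4, 83.7]
tool_rot: [-3.14, -0.001, 2.157]
force: [-0.2, 0.3, 1.1]
width: 42.7
gripper_force: 0.0
```

```bash
python3 nuts.py; python3 mv.py 480.3 -156.5 32 123.7
```

```text
sheet [ 551.9 -371.8] [ 81.5 122. ] 33.5
nut [ 595.6 -396.9] sheet xy [np.float64(45.1), np.float64(22.4)] 74 ext 21.0 21.0 z 34.1
nut [ 563.5 -388.8] sheet xy [np.float64(20.6), np.float64(0.2)] 87 ext 23.0 22.0 z 37.0
nut [ 538.  -353.5] sheet xy [np.float64(-22.9), np.float64(-1.4)] 73 ext 20.0 21.0 z 33.6
pose [ 479.6 -157.3   83.7] rot [-3.140e+00 -1.000e-03  2.157e+00] w 42.9 F [ 0.9 -0.1 -0.3] q6,7 [0.55 0.11] t 38.025
turn [-0.0009 -0.0008 -0.0012] rows 1 each [-0.0009 -0.0008 -0.0012] | shift [0.0009 0.0034 0.1725] rows 1 each [0.0009 0.0034 0.1725]
```

Three nuts are well placed. I lower to the fourth without closing yet, to check the reach.

Call:
step_arm --plan '[{"dx": 0, "dy": 0.002, "dz": 0.086, "ax": 0, "ay": 0, "az": 0, "gripper": 0.5}, {"dx": 0, "dy": 0, "dz": 0.086, "ax": 0, "ay": 0, "az": 0, "gripper": 0.5}, {"dx": 0, "dy": 0, "dz": 0, "ax": 0, "ay": 0, "az": 0, "gripper": 0.5}]'

```text
clock: 38.4
eef_pos: [478.6, -156.2, 31.0]
tool_rot: [-3.138, -0.004, 2.158]
force: [1.1, 0.5, 1.6]
width: 43.1
gripper_force: 0.0
```

```bash
python3 mv.py 480.3 -156.5 32 123.7
```

```text
pose [ 478.6 -156.2   31. ] rot [-3.138 -0.004  2.158] w 43.1 F [1.1 0.5 1.6] q6,7 [0.44 0.02] t 38.4
turn [-0.0024 -0.0023 -0.0004] rows 1 each [-0.0024 -0.0023 -0.0004] | shift [-0.0039  0.0041 -0.0032] rows 1 each [-0.0039  0.0041 -0.0032]
```

Call:
step_arm --plan '[{"dx": -0.002, "dy": 0.002, "dz": 0, "ax": 0, "ay": 0, "az": 0, "gripper": 0}, {"dx": 0, "dy": 0, "dz": 0, "ax": 0, "ay": 0, "az": 0, "gripper": 0}, {"dx": 0, "dy": 0, "dz": 0, "ax": 0, "ay": 0, "az": 0, "gripper": 0}, {"dx": 0, "dy": 0, "dz": 0, "ax": 0, "ay": 0, "az": 0, "gripper": 0}, {"dx": 0, "dy": 0, "dz": -0.1, "ax": 0, "ay": 0, "az": 0, "gripper": 0}, {"dx": 0, "dy": 0, "dz": -0.12, "ax": 0, "ay": 0, "az": 0, "gripper": 0}, {"dx": 0, "dy": 0, "dz": 0, "ax": 0, "ay": 0, "az": 0, "gripper": 0}, {"dx": 0, "dy": 0, "dz": 0, "ax": 0, "ay": 0, "az": 0, "gripper": 0}]'

```text
clock: 39.4
eef_pos: [480.3, -156.2, 98.1]
tool_rot: [-3.14, -0.002, 2.159]
force: [-0.6, 0.6, 0.0]
width: 20.2
gripper_force: 58.7
```

```bash
python3 mv.py 548 -322 92 123.7
```

```text
pose [ 480.3 -156.2   98.1] rot [-3.140e+00 -2.000e-03  2.159e+00] w 20.2 F [-0.6  0.6  0. ] q6,7 [0.59 0.13] t 39.4
turn [-0.0013 -0.001  -0.    ] rows 1 each [-0.0013 -0.001  -0.    ] | shift [-0.585  -0.1187  0.0204] rows 4 each [-0.1463 -0.0297  0.0051]
```

Call:
step_arm --plan '[{"dx": -0.1463, "dy": -0.0297, "dz": 0.005, "ax": 0, "ay": 0, "az": 0, "gripper": 0}, {"dx": -0.1463, "dy": -0.0297, "dz": 0.005, "ax": 0, "ay": 0, "az": 0, "gripper": 0}, {"dx": -0.1463, "dy": -0.0297, "dz": 0.005, "ax": 0, "ay": 0, "az": 0, "gripper": 0}, {"dx": -0.1463, "dy": -0.0297, "dz": 0.005, "ax": 0, "ay": 0, "az": 0, "gripper": 0}, {"dx": 0, "dy": 0, "dz": 0, "ax": 0, "ay": 0, "az": 0, "gripper": 0}, {"dx": 0, "dy": 0, "dz": 0, "ax": 0, "ay": 0, "az": 0, "gripper": 0}, {"dx": 0, "dy": 0, "dz": 0, "ax": 0, "ay": 0, "az": 0, "gripper": 0}]'

```text
clock: 40.28
eef_pos: [548.1, -319.8, 91.7]
tool_rot: [-3.14, -0.003, 2.162]
force: [0.8, 0.2, 0.3]
width: 20.1
gripper_force: 58.8
```

```bash
python3 mv.py 548 -322 55 123.7
```

```text
pose [ 548.1 -319.8   91.7] rot [-3.140e+00 -3.000e-03  2.162e+00] w 20.1 F [0.8 0.2 0.3] q6,7 [0.82 0.49] t 40.275
turn [-0.0012 -0.0021  0.0018] rows 1 each [-0.0012 -0.0021  0.0018] | shift [-0.0059 -0.0042  0.1222] rows 1 each [-0.0059 -0.0042  0.1222]
```

Call:
step_arm --plan '[{"dx": -0.003, "dy": -0.002, "dz": 0.07, "ax": 0, "ay": 0, "az": 0, "gripper": 0}, {"dx": 0, "dy": 0, "dz": 0.05, "ax": 0, "ay": 0, "az": 0, "gripper": 0}, {"dx": 0, "dy": 0, "dz": 0, "ax": 0, "ay": 0, "az": 0, "gripper": 0}, {"dx": 0, "dy": 0, "dz": 0, "ax": 0, "ay": 0, "az": 0, "gripper": 0.35}, {"dx": 0, "dy": 0, "dz": 0, "ax": 0, "ay": 0, "az": 0, "gripper": 0.35}, {"dx": 0, "dy": 0, "dz": 0, "ax": 0, "ay": 0, "az": 0, "gripper": 0.35}, {"dx": 0, "dy": 0, "dz": -0.12, "ax": 0, "ay": 0, "az": 0, "gripper": 0.35}, {"dx": 0, "dy": 0, "dz": -0.05, "ax": 0, "ay": 0, "az": 0, "gripper": 0.5}, {"dx": 0, "dy": 0, "dz": 0, "ax": 0, "ay": 0, "az": 0, "gripper": 0.5}]'

```text
clock: 41.4
eef_pos: [549.2, -323.2, 108.4]
tool_rot: [-3.141, 0.001, 2.159]
force: [-0.1, -0.7, 0.4]
width: 42.9
gripper_force: 0.0
```

```bash
python3 meas.py top8.png 21 | grep nut; cat > mvy.py <<'E'
import sys, numpy as np
from scipy.spatial.transform import Rotation as R
from cell import ctrl
# like mv.py, but the tilt is about tool y
a=list(map(float,sys.argv[1:])); s=ctrl.read_state(); p=s["eef_pos"]; R0=R.from_euler("xyz",s["tool_rot"])
R1=R.from_euler("xyz",[np.pi,0,np.radians(a[3])])*R.from_euler("y",a[4],degrees=True)
w=(R0.inv()*R1).as_rotvec(degrees=True)/90; t=R1.inv().apply(np.array(a[:3])-p)/300
n=max(1,int(np.ceil(np.linalg.norm(t)/.18))); m=max(1,int(np.ceil(np.linalg.norm(w)/.11)))
print("pose",p.round(1),"rot",s["tool_rot"].round(3),"z axis",R1.apply([0,0,1]).round(3),"q6,7",s["qpos"][5:].round(2),"t",s["clock"])
print("turn",w.round(4),"rows",m,"each",(w/m).round(4),"| shift",t.round(4),"rows",n,"each",(t/n).round(4))
E
python3 mvy.py 430.6 -131 95 156 10
```

```text
nut? [230. 256.] 78 c [ 429.5 -129.8] mean [ 429.4 -130.2] sz [22.9 21. ] ang 75.8 z 12.9
nut? [253. 266.] 70 c [ 406.8 -181. ] mean [ 406.8 -181.7] sz [21.1 22.3] ang 71.2 z 12.2
pose [ 548.4 -323.   107.2] rot [-3.140e+00 -1.000e-03  2.159e+00] z axis [-0.159  0.071 -0.985] q6,7 [0.85 0.51] t 41.45
turn [ 0.0305  0.1073 -0.358 ] rows 4 each [ 0.0076  0.0268 -0.0895] | shift [0.6025 0.4251 0.1476] rows 5 each [0.1205 0.085  0.0295]
```

Call:
step_arm --plan '[{"dx": 0, "dy": 0, "dz": 0, "ax": 0.0076, "ay": 0.0268, "az": -0.0895, "gripper": 0.45}, {"dx": 0, "dy": 0, "dz": 0, "ax": 0.0076, "ay": 0.0268, "az": -0.0895, "gripper": 0.45}, {"dx": 0, "dy": 0, "dz": 0, "ax": 0.0076, "ay": 0.0268, "az": -0.0895, "gripper": 0.45}, {"dx": 0, "dy": 0, "dz": 0, "ax": 0.0076, "ay": 0.0268, "az": -0.0895, "gripper": 0.45}, {"dx": 0.1205, "dy": 0.085, "dz": 0.0295, "ax": 0, "ay": 0, "az": 0, "gripper": 0.45}, {"dx": 0.1205, "dy": 0.085, "dz": 0.0295, "ax": 0, "ay": 0, "az": 0, "gripper": 0.45}, {"dx": 0.1205, "dy": 0.085, "dz": 0.0295, "ax": 0, "ay": 0, "az": 0, "gripper": 0.45}, {"dx": 0.1205, "dy": 0.085, "dz": 0.0295, "ax": 0, "ay": 0, "az": 0, "gripper": 0.45}, {"dx": 0.1205, "dy": 0.085, "dz": 0.0295, "ax": 0, "ay": 0, "az": 0, "gripper": 0.45}, {"dx": 0, "dy": 0, "dz": 0, "ax": 0, "ay": 0, "az": 0, "gripper": 0.45}, {"dx": 0, "dy": 0, "dz": 0, "ax": 0, "ay": 0, "az": 0, "gripper": 0.45}]'

```text
clock: 42.82
eef_pos: [430.8, -131.4, 94.5]
tool_rot: [3.141, -0.175, 2.723]
force: [0.5, -0.8, 0.8]
width: 38.7
gripper_force: 0.0
```

```bash
python3 nuts.py; python3 mvy.py 430.6 -131 32 156 10
```

```text
sheet [ 551.7 -371.8] [ 81.6 122.1] 33.7
nut [ 595.3 -396.9] sheet xy [np.float64(45.1), np.float64(22.3)] 76 ext 21.0 21.0 z 34.2
nut [ 561.9 -387. ] sheet xy [np.float64(18.3), np.float64(0.1)] 74 ext 22.0 21.0 z 34.0
nut [ 545.6 -321.4] sheet xy [np.float64(-45.4), np.float64(22.9)] 75 ext 20.0 21.0 z 33.8
nut [ 537.6 -353.8] sheet xy [np.float64(-22.8), np.float64(-1.8)] 75 ext 20.0 21.0 z 34.3
pose [ 431.1 -131.8   94.6] rot [ 3.141 -0.175  2.722] z axis [-0.159  0.071 -0.985] q6,7 [0.81 0.65] t 42.875
turn [ 0.0003 -0.0002 -0.0007] rows 1 each [ 0.0003 -0.0002 -0.0007] | shift [-0.0337  0.0016  0.2059] rows 2 each [-0.0168  0.0008  0.1029]
```

```bash
python3 mvy.py 433.8 -132.4 32 156 10
```

```text
pose [ 431.1 -131.8   94.6] rot [ 3.141 -0.175  2.722] z axis [-0.159  0.071 -0.985] q6,7 [0.81 0.65] t 42.875
turn [ 0.0003 -0.0002 -0.0007] rows 1 each [ 0.0003 -0.0002 -0.0007] | shift [-0.0452  0.0017  0.2038] rows 2 each [-0.0226  0.0008  0.1019]
```

Call:
step_arm --plan '[{"dx": -0.0226, "dy": 0.0008, "dz": 0.1019, "ax": 0, "ay": 0, "az": 0, "gripper": 0.45}, {"dx": -0.0226, "dy": 0.0008, "dz": 0.1019, "ax": 0, "ay": 0, "az": 0, "gripper": 0.45}, {"dx": 0, "dy": 0, "dz": 0, "ax": 0, "ay": 0, "az": 0, "gripper": 0.45}, {"dx": 0, "dy": 0, "dz": 0, "ax": 0, "ay": 0, "az": 0, "gripper": 0}, {"dx": 0, "dy": 0, "dz": 0, "ax": 0, "ay": 0, "az": 0, "gripper": 0}, {"dx": 0, "dy": 0, "dz": 0, "ax": 0, "ay": 0, "az": 0, "gripper": 0}, {"dx": 0, "dy": 0, "dz": 0, "ax": 0, "ay": 0, "az": 0, "gripper": 0}]'

```text
clock: 43.75
eef_pos: [433.8, -131.7, 33.2]
tool_rot: [3.141, -0.174, 2.723]
force: [-0.5, -0.5, 4.5]
width: 19.9
gripper_force: 59.5
```

Call:
step_arm --plan '[{"dx": 0.017, "dy": 0, "dz": -0.1, "ax": 0, "ay": 0, "az": 0, "gripper": 0}, {"dx": 0.022, "dy": 0, "dz": -0.12, "ax": 0, "ay": 0, "az": 0, "gripper": 0}, {"dx": 0, "dy": 0, "dz": 0, "ax": 0, "ay": 0, "az": 0, "gripper": 0}, {"dx": 0, "dy": 0, "dz": 0, "ax": 0, "ay": 0, "az": 0, "gripper": 0}]'

```text
clock: 44.25
eef_pos: [432.9, -131.8, 99.3]
tool_rot: [3.142, -0.175, 2.723]
force: [-0.4, -0.4, 0.6]
width: 20.1
gripper_force: 58.7
```

```bash
python3 mvy.py 508.5 -348.7 95 123.7 10
```

```text
pose [ 432.9 -131.8   99.3] rot [ 3.142 -0.175  2.723] z axis [-0.096  0.144 -0.985] q6,7 [0.82 0.66] t 44.25
turn [-6.240e-02 -3.000e-04  3.535e-01] rows 4 each [-0.0156 -0.0001  0.0884] | shift [-0.7325 -0.1916 -0.1148] rows 5 each [-0.1465 -0.0383 -0.023 ]
```

```bash
python3 mvy.py 559.9 -426.5 98 123.7 10
```

```text
pose [ 432.9 -131.8   99.3] rot [ 3.142 -0.175  2.723] z axis [-0.096  0.144 -0.985] q6,7 [0.82 0.66] t 44.25
turn [-6.240e-02 -3.000e-04  3.535e-01] rows 4 each [-0.0156 -0.0001  0.0884] | shift [-1.0369 -0.1929 -0.1786] rows 6 each [-0.1728 -0.0322 -0.0298]
```

Call:
step_arm --plan '[{"dx": 0, "dy": 0, "dz": 0, "ax": -0.0156, "ay": 0, "az": 0.0884, "gripper": 0}, {"dx": 0, "dy": 0, "dz": 0, "ax": -0.0156, "ay": 0, "az": 0.0884, "gripper": 0}, {"dx": 0, "dy": 0, "dz": 0, "ax": -0.0156, "ay": 0, "az": 0.0884, "gripper": 0}, {"dx": 0, "dy": 0, "dz": 0, "ax": -0.0156, "ay": 0, "az": 0.0884, "gripper": 0}, {"dx": -0.1728, "dy": -0.0322, "dz": -0.0298, "ax": 0, "ay": 0, "az": 0, "gripper": 0}, {"dx": -0.1728, "dy": -0.0322, "dz": -0.0298, "ax": 0, "ay": 0, "az": 0, "gripper": 0}, {"dx": -0.1728, "dy": -0.0322, "dz": -0.0298, "ax": 0, "ay": 0, "az": 0, "gripper": 0}, {"dx": -0.1728, "dy": -0.0322, "dz": -0.0298, "ax": 0, "ay": 0, "az": 0, "gripper": 0}, {"dx": -0.1728, "dy": -0.0322, "dz": -0.0298, "ax": 0, "ay": 0, "az": 0, "gripper": 0}, {"dx": -0.1728, "dy": -0.0322, "dz": -0.0298, "ax": 0, "ay": 0, "az": 0, "gripper": 0}, {"dx": 0, "dy": 0, "dz": 0, "ax": 0, "ay": 0, "az": 0, "gripper": 0}, {"dx": 0, "dy": 0, "dz": 0, "ax": 0, "ay": 0, "az": 0, "gripper": 0}, {"dx": 0, "dy": 0, "dz": 0, "ax": 0, "ay": 0, "az": 0, "gripper": 0}]'

```text
clock: 45.88
eef_pos: [559.9, -424.3, 97.6]
tool_rot: [3.142, -0.177, 2.161]
force: [-0.1, 0.5, -0.3]
width: 20.3
gripper_force: 58.8
```

```bash
python3 mvy.py 559.9 -426.5 55 123.7 10; python3 -c "
from cell import ctrl;s=ctrl.read_state();print(s['width'],s['gripper_force'],s['force'])"
```

```text
pose [ 559.9 -424.3   97.6] rot [ 3.142 -0.177  2.161] z axis [-0.096  0.144 -0.985] q6,7 [1.2  0.82] t 45.875
turn [-0.0002 -0.0017  0.0015] rows 1 each [-0.0002 -0.0017  0.0015] | shift [-0.0306 -0.0039  0.1386] rows 1 each [-0.0306 -0.0039  0.1386]
20.26839601097806 58.80327522754669 [-0.11799965  0.45191612 -0.27462355]
```

Call:
step_arm --plan '[{"dx": -0.0156, "dy": -0.002, "dz": 0.08, "ax": 0, "ay": 0, "az": 0, "gripper": 0}, {"dx": -0.012, "dy": 0, "dz": 0.0585, "ax": 0, "ay": 0, "az": 0, "gripper": 0}, {"dx": 0, "dy": 0, "dz": 0, "ax": 0, "ay": 0, "az": 0, "gripper": 0}, {"dx": 0, "dy": 0, "dz": 0, "ax": 0, "ay": 0, "az": 0, "gripper": 0.35}, {"dx": 0, "dy": 0, "dz": 0, "ax": 0, "ay": 0, "az": 0, "gripper": 0.35}, {"dx": 0, "dy": 0, "dz": 0, "ax": 0, "ay": 0, "az": 0, "gripper": 0.35}, {"dx": 0.021, "dy": 0, "dz": -0.118, "ax": 0, "ay": 0, "az": 0, "gripper": 0.35}, {"dx": 0.008, "dy": 0, "dz": -0.05, "ax": 0, "ay": 0, "az": 0, "gripper": 0.45}, {"dx": 0, "dy": 0, "dz": 0, "ax": 0, "ay": 0, "az": 0, "gripper": 0.45}]'

```text
clock: 47.0
eef_pos: [561.1, -428.0, 108.5]
tool_rot: [3.14, -0.172, 2.159]
force: [0.2, 0.3, 0.2]
width: 38.5
gripper_force: 0.0
```

```bash
python3 meas.py top9.png 21 | grep nut; python3 mvy.py 408.1 -182.5 90 156 6
```

```text
nut? [253. 266.] 71 c [ 406.8 -181. ] mean [ 406.9 -182.1] sz [22.  21.9] ang 44.9 z 11.8
pose [ 560.3 -427.7  107.1] rot [ 3.141 -0.174  2.159] z axis [-0.095  0.043 -0.995] q6,7 [1.21 0.82] t 47.05
turn [ 0.05   -0.0431 -0.3555] rows 4 each [ 0.0125 -0.0108 -0.0889] | shift [0.7855 0.5404 0.1399] rows 6 each [0.1309 0.0901 0.0233]
```

Call:
step_arm --plan '[{"dx": 0, "dy": 0, "dz": 0, "ax": 0.0125, "ay": -0.0108, "az": -0.0889, "gripper": 0.45}, {"dx": 0, "dy": 0, "dz": 0, "ax": 0.0125, "ay": -0.0108, "az": -0.0889, "gripper": 0.45}, {"dx": 0, "dy": 0, "dz": 0, "ax": 0.0125, "ay": -0.0108, "az": -0.0889, "gripper": 0.45}, {"dx": 0, "dy": 0, "dz": 0, "ax": 0.0125, "ay": -0.0108, "az": -0.0889, "gripper": 0.45}, {"dx": 0.1309, "dy": 0.0901, "dz": 0.0233, "ax": 0, "ay": 0, "az": 0, "gripper": 0.45}, {"dx": 0.1309, "dy": 0.0901, "dz": 0.0233, "ax": 0, "ay": 0, "az": 0, "gripper": 0.45}, {"dx": 0.1309, "dy": 0.0901, "dz": 0.0233, "ax": 0, "ay": 0, "az": 0, "gripper": 0.45}, {"dx": 0.1309, "dy": 0.0901, "dz": 0.0233, "ax": 0, "ay": 0, "az": 0, "gripper": 0.45}, {"dx": 0.1309, "dy": 0.0901, "dz": 0.0233, "ax": 0, "ay": 0, "az": 0, "gripper": 0.45}, {"dx": 0.1309, "dy": 0.0901, "dz": 0.0233, "ax": 0, "ay": 0, "az": 0, "gripper": 0.45}, {"dx": 0, "dy": 0, "dz": 0, "ax": 0, "ay": 0, "az": 0, "gripper": 0.45}, {"dx": 0, "dy": 0, "dz": 0, "ax": 0, "ay": 0, "az": 0, "gripper": 0.45}, {"dx": 0, "dy": 0, "dz": 0, "ax": 0, "ay": 0, "az": 0, "gripper": 0.45}]'

```text
clock: 48.68
eef_pos: [408.7, -183.2, 89.7]
tool_rot: [3.141, -0.105, 2.721]
force: [0.4, -0.1, -0.3]
width: 38.2
gripper_force: 0.0
```

```bash
python3 nuts.py; python3 mvy.py 410 -183.3 32 156 6
```

```text
sheet [ 551.7 -371.8] [ 81.6 122.2] 33.7
nut [ 595.3 -397.2] sheet xy [np.float64(45.3), np.float64(22.1)] 73 ext 21.0 19.0 z 33.7
nut [ 562.4 -387.2] sheet xy [np.float64(18.8), np.float64(0.4)] 78 ext 22.0 21.0 z 34.1
nut [ 555.6 -422.6] sheet xy [np.float64(44.5), np.float64(-25.0)] 74 ext 21.0 21.0 z 34.2
nut [ 545.5 -321.3] sheet xy [np.float64(-45.4), np.float64(22.8)] 78 ext 20.0 21.0 z 34.0
nut [ 537.9 -353.6] sheet xy [np.float64(-22.8), np.float64(-1.4)] 74 ext 20.0 22.0 z 34.2
pose [ 408.7 -183.1   89.7] rot [ 3.141 -0.105  2.721] z axis [-0.095  0.043 -0.995] q6,7 [0.72 0.67] t 48.725
turn [ 0.0007 -0.0001 -0.001 ] rows 1 each [ 0.0007 -0.0001 -0.001 ] | shift [-0.0245  0.0012  0.191 ] rows 2 each [-0.0122  0.0006  0.0955]
```

Call:
step_arm --plan '[{"dx": -0.0122, "dy": 0, "dz": 0.0955, "ax": 0, "ay": 0, "az": 0, "gripper": 0.45}, {"dx": -0.0122, "dy": 0, "dz": 0.0955, "ax": 0, "ay": 0, "az": 0, "gripper": 0.45}, {"dx": 0, "dy": 0, "dz": 0, "ax": 0, "ay": 0, "az": 0, "gripper": 0.45}, {"dx": 0, "dy": 0, "dz": 0, "ax": 0, "ay": 0, "az": 0, "gripper": 0}, {"dx": 0, "dy": 0, "dz": 0, "ax": 0, "ay": 0, "az": 0, "gripper": 0}, {"dx": 0, "dy": 0, "dz": 0, "ax": 0, "ay": 0, "az": 0, "gripper": 0}, {"dx": 0, "dy": 0, "dz": 0, "ax": 0, "ay": 0, "az": 0, "gripper": 0}]'

```text
clock: 49.6
eef_pos: [409.9, -183.0, 33.0]
tool_rot: [3.141, -0.104, 2.723]
force: [0.0, -1.5, 5.0]
width: 20.4
gripper_force: 59.7
```

Call:
step_arm --plan '[{"dx": 0.01, "dy": 0, "dz": -0.1, "ax": 0, "ay": 0, "az": 0, "gripper": 0}, {"dx": 0.012, "dy": 0, "dz": -0.12, "ax": 0, "ay": 0, "az": 0, "gripper": 0}, {"dx": 0, "dy": 0, "dz": 0, "ax": 0, "ay": 0, "az": 0, "gripper": 0}, {"dx": 0, "dy": 0, "dz": 0, "ax": 0, "ay": 0, "az": 0, "gripper": 0}]'

```text
clock: 50.1
eef_pos: [409.2, -183.2, 98.3]
tool_rot: [3.141, -0.106, 2.723]
force: [0.1, -0.2, 0.3]
width: 20.4
gripper_force: 58.7
```

```bash
python3 mvy.py 508 -349 95 123.7 0
```

```text
pose [ 409.2 -183.2   98.3] rot [ 3.141 -0.106  2.723] z axis [ 0.  0. -1.] q6,7 [0.73 0.69] t 50.1
turn [-0.0189 -0.0654  0.3585] rows 4 each [-0.0047 -0.0164  0.0896] | shift [-0.6425 -0.0326  0.0111] rows 4 each [-0.1606 -0.0081  0.0028]
```

Call:
step_arm --plan '[{"dx": 0, "dy": 0, "dz": 0, "ax": -0.0047, "ay": -0.0164, "az": 0.0896, "gripper": 0}, {"dx": 0, "dy": 0, "dz": 0, "ax": -0.0047, "ay": -0.0164, "az": 0.0896, "gripper": 0}, {"dx": 0, "dy": 0, "dz": 0, "ax": -0.0047, "ay": -0.0164, "az": 0.0896, "gripper": 0}, {"dx": 0, "dy": 0, "dz": 0, "ax": -0.0047, "ay": -0.0164, "az": 0.0896, "gripper": 0}, {"dx": -0.1606, "dy": -0.0081, "dz": 0.0028, "ax": 0, "ay": 0, "az": 0, "gripper": 0}, {"dx": -0.1606, "dy": -0.0081, "dz": 0.0028, "ax": 0, "ay": 0, "az": 0, "gripper": 0}, {"dx": -0.1606, "dy": -0.0081, "dz": 0.0028, "ax": 0, "ay": 0, "az": 0, "gripper": 0}, {"dx": -0.1606, "dy": -0.0081, "dz": 0.0028, "ax": 0, "ay": 0, "az": 0, "gripper": 0}, {"dx": 0, "dy": 0, "dz": 0, "ax": 0, "ay": 0, "az": 0, "gripper": 0}, {"dx": 0, "dy": 0, "dz": 0, "ax": 0, "ay": 0, "az": 0, "gripper": 0}, {"dx": 0, "dy": 0, "dz": 0, "ax": 0, "ay": 0, "az": 0, "gripper": 0}]'

```text
clock: 51.48
eef_pos: [507.9, -347.0, 94.8]
tool_rot: [-3.142, -0.002, 2.162]
force: [-0.0, -0.2, 0.3]
width: 20.4
gripper_force: 58.8
```

```bash
python3 mvy.py 507.8 -348.3 56 123.7 0; python3 -c "
from cell import ctrl;s=ctrl.read_state();print(s['width'],s['gripper_force'])"
```

```text
pose [ 507.9 -347.    94.8] rot [-3.142e+00 -2.000e-03  2.162e+00] z axis [ 0.  0. -1.] q6,7 [0.8  0.52] t 51.475
turn [-0.     -0.001   0.0017] rows 1 each [-0.     -0.001   0.0017] | shift [-0.0036 -0.0026  0.1294] rows 1 each [-0.0036 -0.0026  0.1294]
20.39338965958416 58.81817936897278
```

Call:
step_arm --plan '[{"dx": -0.001, "dy": -0.001, "dz": 0.08, "ax": 0, "ay": 0, "az": 0, "gripper": 0}, {"dx": 0, "dy": 0, "dz": 0.048, "ax": 0, "ay": 0, "az": 0, "gripper": 0}, {"dx": 0, "dy": 0, "dz": 0, "ax": 0, "ay": 0, "az": 0, "gripper": 0}, {"dx": 0, "dy": 0, "dz": 0, "ax": 0, "ay": 0, "az": 0, "gripper": 0.35}, {"dx": 0, "dy": 0, "dz": 0, "ax": 0, "ay": 0, "az": 0, "gripper": 0.35}, {"dx": 0, "dy": 0, "dz": 0, "ax": 0, "ay": 0, "az": 0, "gripper": 0.35}, {"dx": 0, "dy": 0, "dz": -0.12, "ax": 0, "ay": 0, "az": 0, "gripper": 0.35}, {"dx": 0, "dy": 0, "dz": -0.12, "ax": 0, "ay": 0, "az": 0, "gripper": 0.45}, {"dx": 0, "dy": 0, "dz": -0.12, "ax": 0, "ay": 0, "az": 0, "gripper": 0.45}, {"dx": 0.12, "dy": -0.12, "dz": 0, "ax": 0, "ay": 0, "az": 0, "gripper": 0.45}, {"dx": 0.12, "dy": -0.12, "dz": 0, "ax": 0, "ay": 0, "az": 0, "gripper": 0.45}, {"dx": 0.12, "dy": -0.12, "dz": 0, "ax": 0, "ay": 0, "az": 0, "gripper": 0.45}, {"dx": 0.12, "dy": -0.06, "dz": 0, "ax": 0, "ay": 0, "az": 0, "gripper": 0.45}, {"dx": 0, "dy": 0, "dz": 0, "ax": 0, "ay": 0, "az": 0, "gripper": 0.45}, {"dx": 0, "dy": 0, "dz": 0, "ax": 0, "ay": 0, "az": 0, "gripper": 0.45}]'

```text
clock: 53.35
eef_pos: [324.7, -299.8, 165.3]
tool_rot: [3.14, 0.002, 2.159]
force: [0.6, -0.5, 0.0]
width: 38.4
gripper_force: 0.0
```

```bash
python3 nuts.py; python3 meas.py topA.png 21|grep -v nut; python3 sh.py|head -1
```

```text
sheet [ 551.7 -371.8] [ 81.6 122.1] 33.7
nut [ 595.2 -397.1] sheet xy [np.float64(45.2), np.float64(22.1)] 71 ext 21.0 21.0 z 34.4
nut [ 562.2 -387.4] sheet xy [np.float64(18.8), np.float64(0.1)] 78 ext 22.0 22.0 z 34.1
nut [ 555.8 -422.7] sheet xy [np.float64(44.6), np.float64(-24.9)] 76 ext 21.0 21.0 z 34.4
nut [ 545.7 -321.2] sheet xy [np.float64(-45.4), np.float64(23.0)] 75 ext 20.0 21.0 z 34.0
nut [ 537.6 -353.8] sheet xy [np.float64(-22.8), np.float64(-1.8)] 74 ext 20.0 21.0 z 33.8
nut [ 507.6 -349.3] sheet xy [np.float64(-43.2), np.float64(-24.3)] 76 ext 21.0 22.0 z 34.7
sheet [338. 200.] 1436 c [ 551.9 -371.8] mean [ 551.4 -371.5] sz [ 82.2 121.9] ang 33.6 z 19.6
z20-34 [321. 147.] 25 c [ 670.6 -334.8] mean [ 669.5 -333.9] sz [10.4 43.9] ang 15.1 z 27.5
z20-34 [339. 199.] 1632 c [ 556.3 -377.4] mean [ 552.3 -372.9] sz [101.  146.8] ang 33.3 z 21.2
z20-34 [436. 170.] 53 c [ 615.4 -590.2] mean [ 615.5 -590.1] sz [19.8 13. ] ang 16.7 z 27.7
z20-34 [476. 262.] 51 c [ 409.7 -672.9] mean [ 408.9 -674.7] sz [18.2 17.7] ang 88.5 z 22.2
z0 20.92942685540328 slope x,y (tray axes), z [-1.60000e-03 -7.10000e-03  2.09458e+01]
```

View pics/topA.png

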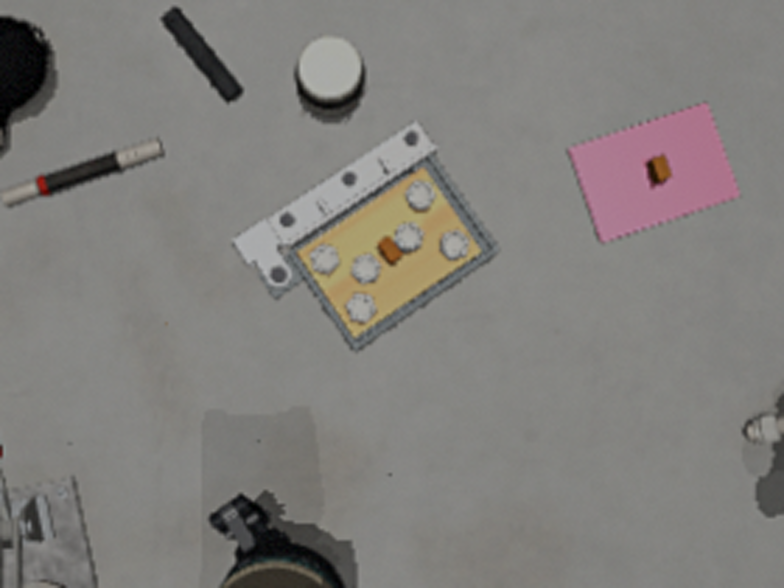

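All six nuts stand on the level sheet: (420,194), (454,244), (408,236), (366,267), (325,258), (361,307). The tray is against the fence, the jar, gauge, sleeve and pink sheet haven't moved, and the arm is clear. I hand in.

```bash
python3 -c "
from cell import ctrl
print(ctrl.finish_job())"
```

```text
the job is handed in; nothing more can be done
None
```

I handed the job in at about 53 s: the tray is flat against the fence, the sheet lies level on both ledges over the strips, and all six nuts stand apart on it, though I first moved the sheet clear of the tray's swing and one nut later pushed it about 4 mm towards the pin.

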